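# Hang the lubricant caddy on its studs and stand the spray can in it

### The job

Hang the wooden caddy on the two headed studs of the upright grey board: press the large round ends of the keyholes in its back plate over the stud heads until the plate lies against the board, then let the caddy down so that the studs lock fully home in the narrow tops of the slots, and let go. Once it hangs there, stand the spray can from the front left of the bench, before the bench grinder, upright in the caddy's round cup, setting it down gently rather than dropping it, and let go. Leave the pliers, the padlock and the lock cylinder that lie between can and caddy where they are.

Things in the scene. Friction and masses are not known exactly. Their poses are not given: they have to be found in the camera images.
- caddy: Loose caddy, about 0.45 kg, upright on the bench at the start: pale wooden block 92 x 170 x 24 mm, bare steel back plate 4 mm thick, 170 wide, 90 high, and a brown grip web. Origin: middle of its underside. x points out through its back plate, y to its left, z up; the plate's rear face is at x = 48 mm. When hung, its x points as the board's x and it leans forward by some 0.03 rad.
- caddy_grip (a point): Middle of the caddy's grip, 50 mm above its underside, axes as the caddy. The grip is an upright wooden web between cup and tool holes: 22 mm thick (y), 74 mm long (x, from -30 to +44 mm of this point), its top 24 mm above this point, the block's top 26 mm below it. Pinch it across its thickness from above.
- slot_left (a point): Seat of the left keyhole, on the rear face of the caddy's plate: where the stud's axis lies when hung fully home. Axes as the caddy; x 48, y 50, z 17.5 mm from caddy_grip. The keyhole's large round end (23 mm diameter) has its centre 23.5 mm straight below this point; the slot (11 mm wide) runs up from it and ends 4 mm above this point.
- slot_right (a point): The same for the right keyhole, 100 mm to the right (-y) of slot_left.
- stud_left (a point): Foot of the left stud, on its axis, in the front face of the board, 150 mm above the bench. Axes as the board. The stud stands out 11.7 mm from the face along -x: shank 8 mm in diameter, then a domed head 16 mm in diameter and 5.2 mm thick, with 6.5 mm clear between head and board.
- stud_right (a point): Foot of the right stud, 100 mm to the right (-y of the board) of stud_left, at the same height.
- board: Grey steel board with rows of small square perforations in its lower half, fixed upright on the bench, 200 mm wide, 185 mm high; feet and gussets behind it, nothing but the two studs in front. Origin: middle of the lower edge of its front face. x points into the board (away from the robot), y left, z up.
- cup (a point): Middle of the floor of the caddy's round cup: 59 mm in diameter, 14 mm deep, open upwards, floor 10 mm above the caddy's underside; at x -2, y 50, z -40 mm from caddy_grip. The can stands in it. The four small holes at the other end are for tools and stay empty.
- can_center (a point): Centre, half-way up, of the loose spray can upright in front of the grinder: 52 mm in diameter, 154 mm high, about 0.22 kg, z up the can. Straight-sided to 114 mm above its foot, then a white cap that tapers to 47 mm. It fits the cup with 3 mm to spare all round. In the cup, the top of the grip web beside it stands 64 mm above its foot: hold the can above that.
- can: The same spray can; origin in the middle of its underside, 77 mm below can_center.
- pliers: Bystander: pliers with red handles lying flat, 176 x 44 x 11 mm; origin under its middle. Leave alone.
- padlock: Bystander: brass padlock lying flat, 68 x 42 x 17 mm; origin under its middle. Leave alone.
- lock_cylinder: Bystander: one brass lock cylinder on its end, 35 mm diameter, 30 mm high; origin under its middle. Leave alone.

How it is judged:
By the outcome, as a careful person would: the job done as asked, in the order asked, and still so for the second after the job is handed in, with the robot touching nothing.
It also fails if it takes over 64 s, if anything falls off the work surface, if the arm or the gripper's body presses on something with over 40 N, if the wrist force passes 120 N, or if a joint passes its speed limit or range.

### The arm

A 6-joint arm with a two-finger parallel gripper is mounted at the origin on a cart in front of the work surface, level with it; the furniture and walls round the work are solid. World frame = base frame: x ahead of the robot, y to its left, z up, the work surface at z = 0. Lengths are in m, angles in degrees, forces in N, time in s.
With the tool pointing down it reaches from about 0.375 to 0.9 m from the base axis. Payload 3.1 kg.
Tool frame: the origin (TCP) lies at the very end of the fingers, on their centre line; the grasp point (between the pads) lies 19 mm behind it (bot.hold_point_z is the z of the grasp point in the tool frame, in m); z points along the fingers, y is the direction in which the jaws open and shut (so a half turn about z gives the same grasp; the last joint's range is limited). The gripper opens to 87 mm and grips with 3 to 60 N. Pads are 19 mm wide; open, the fingers measure 117 mm over their backs; the gripper's body (75 mm by 190 mm) begins 51 mm behind the grasp point.
Start: joints at [-73.31, 30.224, 82.088, -0, 67.689, -10.227], TCP at [0.283, -0.557, 0.223] pointing down, gripper open.
Joint ranges: [-176.69, 176.69], [-43.24, 126.21], [12.49, 139.97], [-82, 262], [0, 151.66], [-163.58, 163.58]. Speed limits (degrees/s): [159.86, 159.86, 180, 180, 180, 180].

### API

Orientations are given as a 3x3 rotation matrix whose columns are the frame's x, y, z axes.
In Python, from rig import bot gives the robot as it stands.
- The arm moves only by the tool servo_tool, never from a script. Its argument "increments" is a list of rows, each a list of 3 entries, a list of its own where there are three numbers: the closure, from 0 (fully open) to 1 (shut), then the shift along the tool's x, y, z in mm, then the turn about the tool's z in degrees. In form: [[claw, [x, y, z], turn], ...]. A call has 1 to 5 rows; each row shifts and turns the commanded pose from where the row before left it, along the tool's axes as they then stand; what a row does not reach is not made up. A row lasts 1/8 s, in which the tool goes at most 62.5 mm and 10.7 degrees, less where a joint would pass 70% of its speed; a pose out of reach is approached as far as the arm can. A call with a gripper value outside its range is refused whole. The fingers move at their own pace and stop on an object; the grip force is fixed at half the most. Time passes only in rows, so rows that do not move let the fingers close. It gives the time, the measured TCP pose, the force and the opening at its end, in the units of the state.
- bot.read_state(): the state, without advancing time (a new reading comes with each control period).
- bot.capture(name): name is "scene" or "top"; returns (picture, depth): 400x640x3 uint8, blue, green, red; 400x640 float32, m along the optical axis (not along the pixel's ray), 0 where there is no reading.
- bot.camera_info(name): a dict with "K" (3x3 intrinsics, pixels), "distortion" ([k1, k2, p1, p2, k3] as OpenCV has them; the pictures are not rectified), "R" (3x3) and "t" (3): a world point X has camera coordinates R X + t. Camera axes: x right, y down, z forward; pixel columns grow to the right and rows downward; lengths in m; the calibration is good to about 2 mm. A picture is of the moment at which its call begins. camera_info takes no time and is no camera call.
- bot.hand_in(): hands the job in, once; it reports no verdict.
Trained networks look in the newest picture that a camera, given by its name, has taken for a name from the list of things; names that differ only in an ending like _2 or _b are one class to them, and where a whole thing is asked for, a point or a joint stands for the part that bears it (a point fixed in the world has none). Each returns a list of dicts, best first, with "p" (0 to 1); they miss things now and then, are a little off and sometimes report something else, mostly with a low value. They report only what shows in the picture. A call takes as long as a camera call.
- bot.find_in(camera, thing): "bbox" ([left, top, right, bottom] in pixels, round what is visible of it).
- bot.trace(camera, thing): "region" (400x640 bool, what is visible of it) and "bbox" ([left, top, right, bottom] in pixels, round what is visible of it).
The state is a dict: "time_s": time; "joint_positions": joint angles; "qvel": joint speeds; "tau": joint torques, N m; "position": TCP position; "tcp_rot": TCP orientation; "force": force on the tool from outside, world axes, zero at the start; "moment": the same for the moment, N m; "opening": opening from 0.0 (shut) to 1.0 (fully open).
Only numpy, scipy, OpenCV 4.12 (cv2) and the standard library are available. Lean on these libraries where they do the work, as an engineer would, in place of code of your own. Each camera call takes 0.05 s, during which the arm holds its last target.

## Working session

There is one attempt and no reset: what is moved stays moved. The work goes in short steps, Python scripts to look and compute and a tool call to move; the robot and the scene stay as the last step left them, time stands still between calls to the robot, and variables do not carry over. Pictures are saved under pics/ and viewed, and the job is handed in when it is done.

Besides the shell and the picture viewer there is one more tool, called after "Emit:" as name(argument=value, ...) on one line, values as JSON. servo_tool: Moves the arm, as the interface text tells. Its arguments: {"type":"object","properties":{"increments":{"type":"array","items":{"type":"array"}}},"required":["increments"]}

```bash
ls; mkdir -p pics; python3 - <<'E'
from rig import bot
import cv2, numpy as np
s=bot.read_state(); print(s)
for n in ("scene","top"):
    im,d=bot.capture(n); cv2.imwrite(f"pics/{n}0.png",im); np.save(f"{n}0.npy",d)
    print(n,bot.camera_info(n), np.percentile(d[d>0],[1,50,99]))
    for t in ["caddy","board","can","pliers","padlock","lock_cylinder","stud_left","caddy_grip","cup","slot_left"]:
        try: print(t,[(np.round(r["bbox"],1).tolist(),round(r["p"],2)) for r in bot.find_in(n,t)][:3])
        except Exception as e: print(t,e)
print(bot.read_state()["time_s"])
E
```

```text
pics
{'time_s': 0.0, 'joint_positions': array([-7.33088187e+01,  3.02787908e+01,  8.21571820e+01,  1.93888853e-04,
        6.76878167e+01, -1.02287416e+01]), 'qvel': array([-0.07538895,  0.08918154,  0.05509021, -0.11002484, -0.06558943,
       -0.08593506]), 'tau': array([-2.41142388e-04, -4.40042531e+01, -1.76596624e+01,  6.32887823e-02,
        5.79840993e-02, -1.70906542e-04]), 'position': array([ 0.28276455, -0.55655468,  0.22156909]), 'tcp_rot': array([[ 8.91640858e-01,  4.52742973e-01, -6.17534668e-04],
       [ 4.52743229e-01, -8.91638538e-01,  2.07040192e-03],
       [ 3.86742212e-04, -2.12563958e-03, -9.99997666e-01]]), 'force': array([ 0.2298602 , -0.32986467, -0.06426574]), 'moment': array([ 0.03695433, -0.03190965,  0.0522282 ]), 'opening': 0.998537030285947}
scene {'K': array([[366.32762101,   0.        , 314.9451159 ],
       [  0.        , 366.32762101, 205.91639201],
       [  0.        ,   0.        ,   1.        ]]), 'distortion': array([0.02662895, 0.        , 0.        , 0.        , 0.        ]), 'R': array([[ 0.51440886, -0.85735054, -0.01826423],
       [-0.554
[... 915 characters left out ...]
     ,  0.        ]), 'R': array([[-0.00519328, -0.99985008, -0.016518  ],
       [-0.98283897,  0.0081494 , -0.1842855 ],
       [ 0.18439249,  0.01527749, -0.98273395]]), 't': array([-0.10463952,  0.46374726,  1.14544265])} [0.35989536 1.17000723 2.12360298]
caddy [([385.2, 169.4, 447.7, 187.6], 0.57)]
board [([266.7, 163.1, 332.0, 188.4], 0.61)]
can [([185.8, 203.3, 217.9, 234.0], 0.62), ([387.4, 172.7, 448.1, 189.3], 0.27)]
pliers []
padlock [([283.9, 217.9, 308.1, 237.4], 0.57)]
lock_cylinder []
stud_left [([260.2, 160.5, 328.7, 190.6], 0.94)]
caddy_grip [([386.5, 173.1, 447.8, 184.6], 0.62)]
cup [([387.2, 174.1, 450.4, 187.6], 0.82)]
slot_left [([388.6, 173.2, 450.5, 190.6], 0.75)]
1.1
```

View pics/scene0.png

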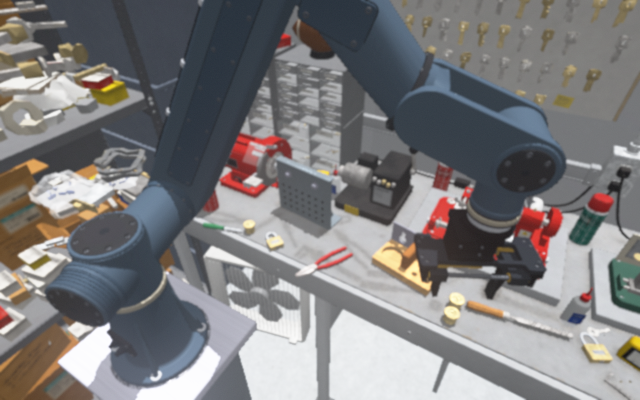

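View pics/top0.png

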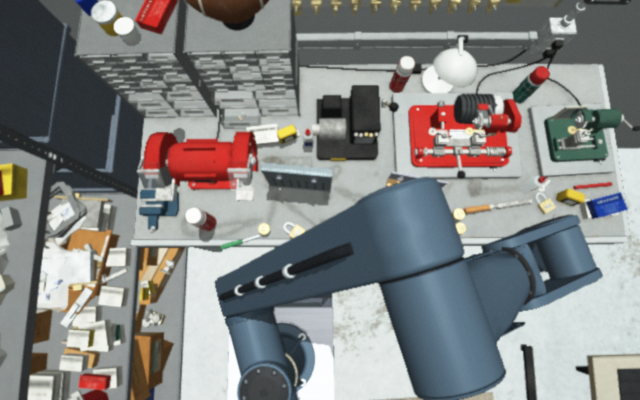

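```bash
cat > h.py <<'E'
import numpy as np, cv2
from rig import bot
def cloud(n,d):
    c=bot.camera_info(n); h,w=d.shape
    u,v=np.meshgrid(np.arange(w,dtype=float),np.arange(h,dtype=float))
    p=cv2.undistortPoints(np.stack([u.ravel(),v.ravel()],1)[:,None],c["K"],np.array(c["distortion"]))[:,0]
    X=np.c_[p,np.ones(len(p))]*d.ravel()[:,None]
    W=(X-c["t"])@c["R"]
    W[d.ravel()<=0]=np.nan
    return W.reshape(h,w,3)
def proj(n,P):
    c=bot.camera_info(n); P=np.atleast_2d(np.array(P,float))
    return cv2.projectPoints(P,cv2.Rodrigues(np.array(c["R"]))[0],np.array(c["t"]),c["K"],np.array(c["distortion"]))[0][:,0]
E
python3 - <<'E'
from h import *
S=cloud("scene",np.load("scene0.npy"));T=cloud("top",np.load("top0.npy"))
for n,W,pts in (("scene",S,[(405,265),(400,238),(380,255),(450,320),(456,297),(305,195),(300,165),(280,155),(330,180),(320,262),(275,242),(250,228)]),("top",T,[(297,180),(265,170),(330,175),(195,212),(207,222),(292,228),(263,229),(400,182),(450,230),(230,215),(340,215)])):
    for u,v in pts: print(n,u,v,np.round(W[v,u],3))
E
```

```text
scene 405 265 [ 0.456 -0.412  0.042]
scene 400 238 [ 0.586 -0.355  0.002]
scene 380 255 [ 0.473 -0.337  0.024]
scene 450 320 [ 0.37  -0.556  0.019]
scene 456 297 [ 0.432 -0.552  0.031]
scene 305 195 [ 0.52  -0.066  0.097]
scene 300 165 [ 0.54  -0.04   0.185]
scene 280 155 [0.556 0.043 0.185]
scene 330 180 [ 0.516 -0.154  0.186]
scene 320 262 [ 0.384 -0.197  0.003]
scene 275 242 [ 0.372 -0.053  0.02 ]
scene 250 228 [0.379 0.044 0.024]
top 297 180 [ 0.525 -0.055  0.1  ]
top 265 170 [0.535 0.029 0.181]
top 330 175 [ 0.518 -0.152  0.184]
top 195 212 [0.422 0.23  0.151]
top 207 222 [0.401 0.211 0.097]
top 292 228 [ 0.394 -0.033 -0.001]
top 263 229 [0.388 0.054 0.03 ]
top 400 182 [ 0.34  -0.209  0.82 ]
top 450 230 [ 0.289 -0.257  0.821]
top 230 215 [ 0.437  0.167 -0.001]
top 340 215 [ 0.313 -0.148  0.77 ]
```

Emit:
servo_tool(increments=[[0, [-53, -18, -20], 0], [0, [-53, -18, -20], 0], [0, [-53, -18, -20], 0], [0, [-53, -18, -20], 0], [0, [-53, -18, -20], 0]])

```text
time_s: 1.72
position: [0.0042, -0.597, 0.3233]
tcp_rot: [[0.892, 0.453, 0.0], [0.453, -0.892, -0.0], [-0.0, 0.0, -1.0]]
force: [0.9, -0.3, -0.3]
opening: 0.999
```

```bash
python3 - <<'E'
from h import *
s=bot.read_state(); print(s["time_s"],s["position"],s["joint_positions"])
for n in ("scene","top"):
    im,d=bot.capture(n); cv2.imwrite(f"pics/{n}1.png",im); np.save(f"{n}1.npy",d)
    for t in ["caddy","can","stud_left","lock_cylinder"]:
        print(n,t,[(np.round(r["bbox"],1).tolist(),round(r["p"],2)) for r in bot.find_in(n,t)][:3])
E
```

```text
1.725 [ 0.00417526 -0.59701645  0.32334927] [-1.00317648e+02  2.24742211e+01  7.88401739e+01  6.98857097e-03
  7.86594360e+01 -3.72368686e+01]
scene caddy [([371.7, 242.5, 440.1, 294.3], 0.62)]
scene can []
scene stud_left [([275.3, 154.4, 337.5, 229.2], 0.86)]
scene lock_cylinder [([267.8, 232.3, 282.7, 250.6], 0.69)]
top caddy [([383.4, 171.8, 446.6, 215.4], 0.57)]
top can [([186.3, 205.9, 213.2, 233.2], 0.82)]
top stud_left [([263.1, 161.3, 330.5, 193.5], 0.74)]
top lock_cylinder [([258.5, 225.2, 272.0, 233.0], 0.6)]
```

View pics/scene1.png

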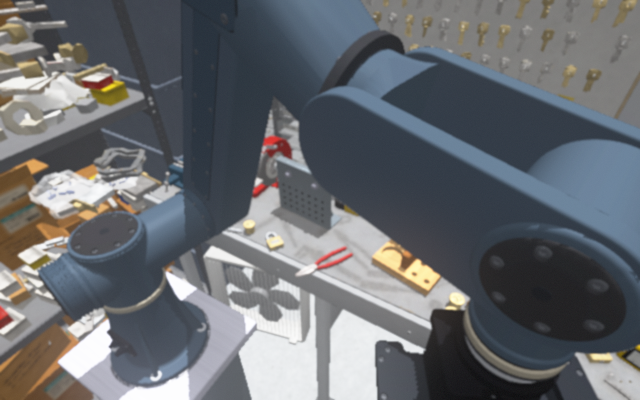

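View pics/top1.png

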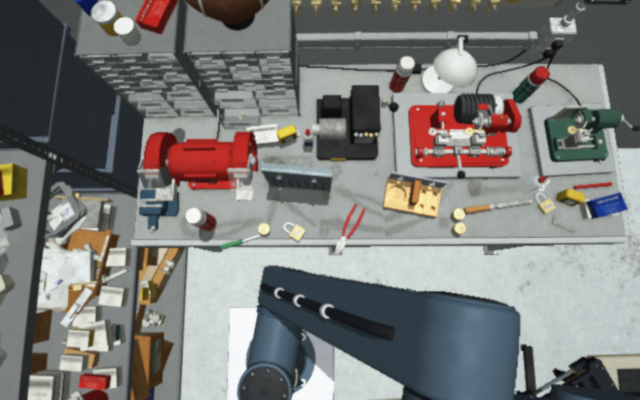

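```bash
python3 - <<'E'
from h import *
im=cv2.imread("pics/top1.png"); sc=cv2.imread("pics/scene1.png")
a=cv2.resize(im[160:230,370:470],None,fx=7,fy=7,interpolation=cv2.INTER_CUBIC)
b=cv2.resize(sc[230:305,355:455],None,fx=7,fy=7,interpolation=cv2.INTER_CUBIC)
c=cv2.resize(sc[145:235,260:350],None,fx=6,fy=6,interpolation=cv2.INTER_CUBIC)
cv2.imwrite("pics/c_a.png",a);cv2.imwrite("pics/c_b.png",b);cv2.imwrite("pics/c_c.png",c)
for n in("top","scene"):
    W=cloud(n,np.load(n+"1.npy"))
    m=(W[...,0]>.36)&(W[...,0]<.58)&(W[...,1]>-.52)&(W[...,1]<-.26)
    P=W[m]
    print(n,len(P),np.histogram(P[:,2],bins=np.arange(-.01,.12,.005)))
    bl=P[(P[:,2]>.018)&(P[:,2]<.03)]
    print("block rect",cv2.minAreaRect(bl[:,:2].astype(np.float32)),np.median(bl[:,2]))
    hi=P[(P[:,2]>.06)&(P[:,2]<.082)]
    print("web rect",len(hi),cv2.minAreaRect(hi[:,:2].astype(np.float32)) if len(hi)>3 else 0)
    pl=P[(P[:,2]>.083)&(P[:,2]<.1)]
    print("plate rect",len(pl),cv2.minAreaRect(pl[:,:2].astype(np.float32)) if len(pl)>3 else 0)
E
```

```text
top 6049 (array([  71, 1642, 1430,  234,  147,  106,  685,  421,  310,   64,   38,
         39,   41,   27,   32,   47,  130,   70,   24,   65,   32,    1,
          0,    0,    0]), array([-0.01 , -0.005,  0.   ,  0.005,  0.01 ,  0.015,  0.02 ,  0.025,
        0.03 ,  0.035,  0.04 ,  0.045,  0.05 ,  0.055,  0.06 ,  0.065,
        0.07 ,  0.075,  0.08 ,  0.085,  0.09 ,  0.095,  0.1  ,  0.105,
        0.11 ,  0.115]))
block rect ((0.5177252888679504, -0.4214174151420593), (0.17632512748241425, 0.15562832355499268), 78.84143829345703) 0.024008599473580042
web rect 287 ((0.49633362889289856, -0.4157630503177643), (0.17145918309688568, 0.07478803396224976), 78.64122009277344)
plate rect 107 ((0.5324767827987671, -0.4222771227359772), (0.16934649646282196, 0.006377045996487141), 78.17288970947266)
scene 5764 (array([   0, 1273, 2181,  177,  257,  137,  714,  276,   16,   18,   20,
         18,   13,   13,   19,   15,   38,    2,    0,    0,    0,    0,
          0,    0,    0]), array([-0.01 , -0.005,  0.   ,  0.005,  0.01 ,  0.015,  0.02 ,  0.025,
        0.03 ,  0.035,  0.04 ,  0.045,  0.05 ,  0.055,  0.06 ,  0.065,
        0.07 ,  0.075,  0.08 ,  0.085,  0.09 ,  0.095,  0.1  ,  0.105,
        0.11 ,  0.115]))
block rect ((0.48170748353004456, -0.4114750027656555), (0.1744239628314972, 0.09135699272155762), 76.17906188964844) 0.023922389590625863
web rect 74 ((0.46742624044418335, -0.41079139709472656), (0.02153785340487957, 0.02461988292634487), 81.37772369384766)
plate rect 0 0
```

View pics/c_a.png

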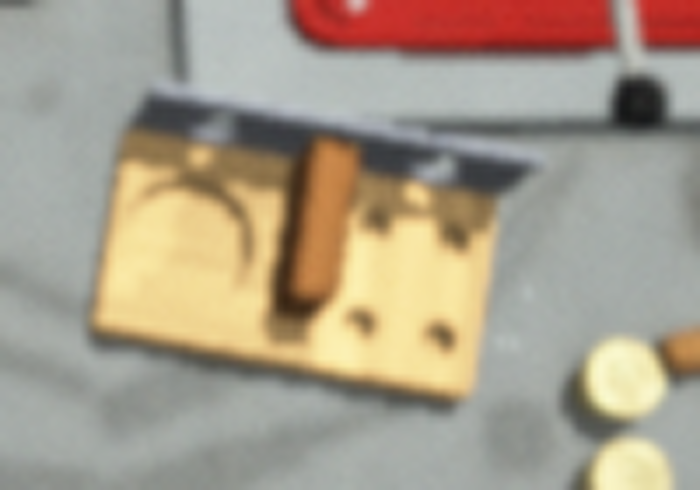

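View pics/c_b.png

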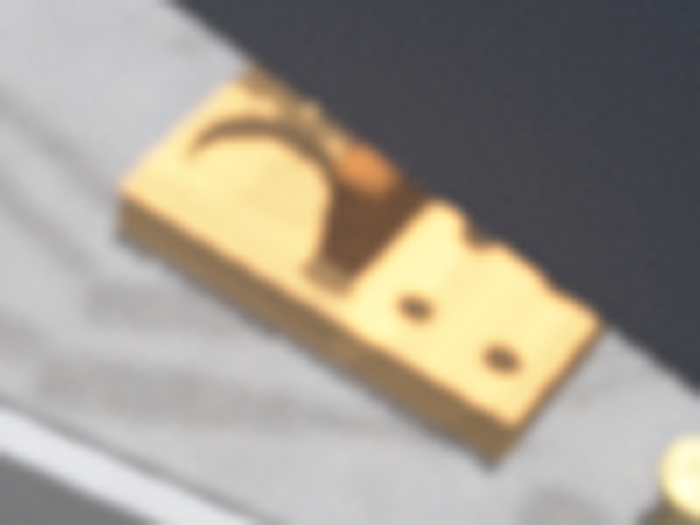

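View pics/c_c.png

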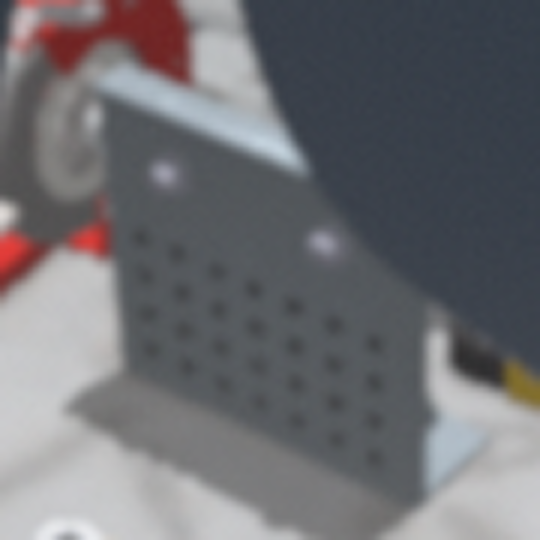

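```bash
python3 - <<'E'
from h import *
im=cv2.imread("pics/top1.png")
cv2.imwrite("pics/c_d.png",cv2.resize(im[150:210,255:340],None,fx=8,fy=8,interpolation=cv2.INTER_CUBIC))
cv2.imwrite("pics/c_e.png",cv2.resize(im[195:245,175:235],None,fx=10,fy=10,interpolation=cv2.INTER_CUBIC))
E
```

```text
(no output)
```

View pics/c_d.png

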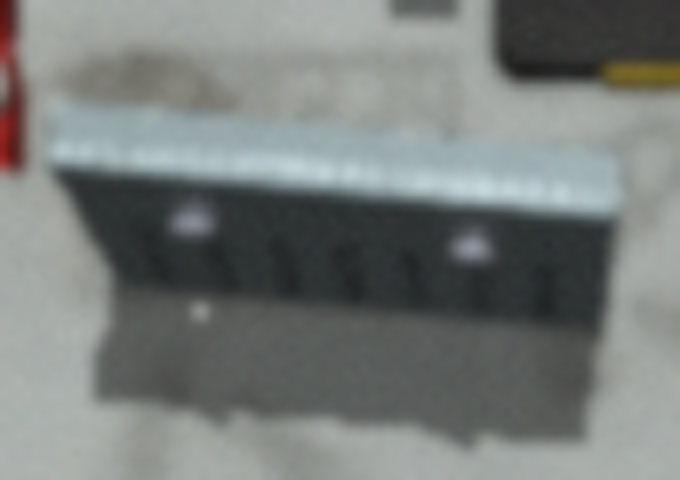

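View pics/c_e.png

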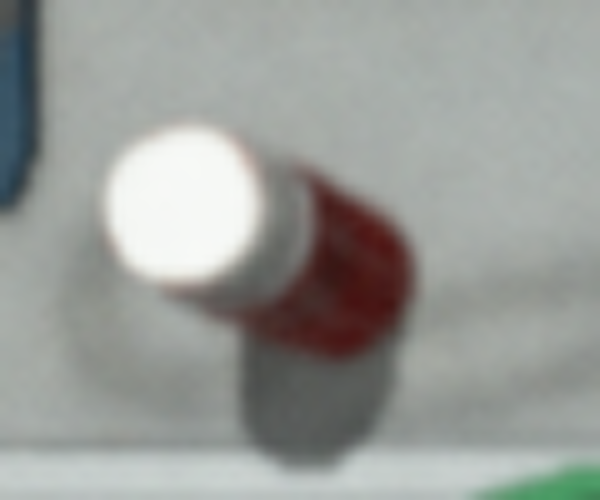

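```bash
cat > fit.py <<'E'
from h import *
from scipy.optimize import least_squares
def O(s,off,p): return (np.array(p,float)+.5)/s-.5+np.array(off)
def fit(obs,x0):
    # obs: (cam, local xyz mm, pixel)
    def f(q,pr=False):
        c,s=np.cos(q[2]),np.sin(q[2]); R=np.array([[c,-s,0],[s,c,0],[0,0,1]])
        r=[]
        for cam,l,px in obs:
            r.append(proj(cam,R@(np.array(l)/1000)+[q[0],q[1],0])[0]-px)
        return np.concatenate(r)
    o=least_squares(f,x0,loss="soft_l1",x_scale=[.01,.01,.05])
    print("res",np.round(f(o.x).reshape(-1,2),2).tolist())
    print("pose",np.round(o.x[:2],4),np.degrees(o.x[2]))
    return o.x
E
python3 - <<'E'
from fit import *
A=lambda p:O(7,(370,160),p);B=lambda p:O(7,(355,230),p);C=lambda p:O(6,(260,145),p);D=lambda p:O(8,(255,150),p)
ob=[("top",(48,85,90),A((150,83))),("top",(48,-85,90),A((545,157))),("top",(-48,85,24),A((95,322))),("top",(-48,-85,24),A((470,398))),
("scene",(-48,85,24),B((122,188))),("scene",(-48,-85,24),B((510,420))),("scene",(-48,-85,0),B((495,462))),("scene",(-48,85,0),B((120,228)))]
for s in("top","scene",""): 
    print(s);fit([o for o in ob if s in o[0]],[.49,-.41,-.2])
print("board")
ob=[("top",(0,100,185),D((57,170))),("top",(0,-100,185),D((618,215))),("top",(0,100,0),D((112,288))),("top",(0,-100,0),D((600,330))),
("top",(-10,50,152),D((193,220))),("top",(-10,-50,152),D((472,243))),
("scene",(0,100,185),C((103,87))),("scene",(0,100,0),C((125,372))),("scene",(0,-100,0),C((420,505))),("scene",(-10,50,151),C((165,175))),("scene",(-10,-50,151),C((323,242)))]
for s in("top","scene",""): 
    print(s);fit([o for o in ob if s in o[0]],[.53,-.055,-.2])
W=cloud("top",np.load("top1.npy"))
E=lambda p:O(10,(175,195),p)
m=(W[...,0]>.34)&(W[...,0]<.48)&(W[...,1]>.15)&(W[...,1]<.30)
P=W[m]; t=P[(P[:,2]>.145)&(P[:,2]<.165)]
print("can top",t.mean(0),np.median(t,0),cv2.minEnclosingCircle(t[:,:2].astype(np.float32)))
b=P[(P[:,2]>.02)&(P[:,2]<.11)]
f=least_squares(lambda q:np.hypot(b[:,0]-q[0],b[:,1]-q[1])-.026,[.43,.22],loss="soft_l1",f_scale=.002);print("can body",f.x,np.abs(f.fun).mean())
c=bot.camera_info("top")
p=cv2.undistortPoints(E((183,203))[None,None],c["K"],np.array(c["distortion"]))[0,0]
r=np.array([*p,1])@c["R"];o=-c["R"].T@c["t"];print("ray cap",o+r*(.154-o[2])/r[2])
# board plane from scene+top depth
for n in("top","scene"):
    W=cloud(n,np.load(n+"1.npy"));P=W[(W[...,2]>.02)&(W[...,2]<.175)&(W[...,0]>.47)&(W[...,0]<.57)&(W[...,1]>-.15)&(W[...,1]<.04)]
    x=np.c_[P[:,1:],np.ones(len(P))]
    w=np.ones(len(P),bool)
    for i in range(10):
        k=np.linalg.lstsq(x[w],P[w,0],rcond=None)[0]; w=np.abs(x@k-P[:,0])<.006
    print(n,"board plane x=ky*y+kz*z+c",k,w.sum(),"yaw",np.degrees(-np.arctan(k[0])))
E
```

```text
top
res [[0.52, -0.09], [-0.03, -0.1], [-0.26, 0.39], [-0.19, -0.16]]
pose [ 0.4882 -0.4136] -11.586103347336097
scene
res [[-0.17, -0.46], [0.09, 0.3], [0.58, 0.21], [-0.57, -0.3]]
pose [ 0.4881 -0.4123] -11.866691500500975

res [[0.34, -0.16], [-0.24, 0.05], [-0.55, 0.31], [-0.51, -0.03], [0.0, -0.38], [0.33, 0.35], [0.81, 0.27], [-0.4, -0.22]]
pose [ 0.4881 -0.4128] -11.811733645707443
board
top
res [[-1.72, -0.8], [-0.04, -0.48], [0.37, -0.12], [0.7, -0.2], [0.04, 0.89], [0.08, 0.93]]
pose [ 0.524  -0.0571] -5.4567450181188635
scene
res [[-1.14, -1.11], [0.02, -1.28], [0.3, 0.24], [-0.04, 0.51], [0.52, 0.71]]
pose [ 0.5271 -0.0548] -5.295262943593986

res [[-1.86, -0.98], [-0.19, -0.68], [0.25, -0.28], [0.57, -0.37], [-0.09, 0.71], [-0.06, 0.74], [-1.08, -0.57], [0.08, -0.7], [0.37, 1.0], [0.01, 1.1], [0.57, 1.4]]
pose [ 0.5245 -0.0567] -5.4417410636829375
can top [0.41382876 0.23427083 0.15215701] [0.4135018  0.23399799 0.15228344] ((0.41376104950904846, 0.235042005777359), 0.024169618263840675)
can body [0.41470331 0.23536011] 0.0004303575936444699
ray cap [0.41371553 0.23462623 0.154     ]
top board plane x=ky*y+kz*z+c [ 0.1074657  -0.00166208  0.53057368] 758 yaw -6.13379081415402
scene board plane x=ky*y+kz*z+c [0.10686589 0.00057266 0.52681734] 1869 yaw -6.099814226039879
```

```bash
cat > plan.py <<'E'
from h import *
import sys,json
def plan(target,yaw,claw,step=60,dig=0,start=None):
    s=bot.read_state(); p=np.array(s["position"]) if start is None else np.array(start[:3]); R=s["tcp_rot"]
    y0=np.degrees(np.arctan2(R[1,0],R[0,0])) if start is None else start[3]
    d=np.array(target)-p; dy=(yaw-y0+180)%360-180
    n=max(int(np.ceil(np.linalg.norm(d)*1000/step)),int(np.ceil(abs(dy)/10)),1)
    rows=[];cp=p.copy();cy=y0
    for i in range(n):
        want=p+d*(i+1)/n; a=np.radians(cy); c,sn=np.cos(a),np.sin(a)
        M=np.array([[c,sn,0],[sn,-c,0],[0,0,-1]])
        l=np.round(M.T@(want-cp)*1000,dig); wy=y0+dy*(i+1)/n; t=np.round(-(wy-cy),1)
        rows.append([claw,[float(v) for v in l],float(t)]); cp=cp+M@l/1000; cy-=t
    for i in range(0,n,5): print(json.dumps(rows[i:i+5]))
    print("end",np.round(cp,4),round(cy,2),"from",np.round(p,4),round(y0,2),"t",s["time_s"])
if __name__=="__main__":
    a=[float(v) for v in sys.argv[1:]]
    plan(a[:3],a[3],a[4],*(a[5:6]),dig=int(a[6]) if len(a)>6 else 0)
E
python3 plan.py .488 -.413 .15 -11.7 0
```

```text
[[0.0, [51.0, 6.0, 17.0], 3.9], [0.0, [52.0, 2.0, 17.0], 3.8], [0.0, [51.0, -2.0, 18.0], 3.9], [0.0, [51.0, -5.0, 17.0], 3.9], [0.0, [51.0, -8.0, 17.0], 3.9]]
[[0.0, [50.0, -12.0, 17.0], 3.8], [0.0, [49.0, -15.0, 17.0], 3.9], [0.0, [48.0, -18.0, 18.0], 3.9], [0.0, [47.0, -22.0, 17.0], 3.9], [0.0, [45.0, -25.0, 17.0], 3.8]]
end [ 0.4881 -0.4128  0.15  ] -11.66 from [ 0.0074 -0.5965  0.322 ] 27.04 t 2.225
```

Emit:
servo_tool(increments=[[0, [51, 6, 17], 3.9], [0, [52, 2, 17], 3.8], [0, [51, -2, 18], 3.9], [0, [51, -5, 17], 3.9], [0, [51, -8, 17], 3.9]])

```text
time_s: 2.85
position: [0.2488, -0.5046, 0.2359]
tcp_rot: [[0.992, 0.13, 0.0], [0.13, -0.992, -0.0], [0.0, 0.0, -1.0]]
force: [-0.1, -1.1, 0.2]
opening: 0.997
```

Emit:
servo_tool(increments=[[0, [50, -12, 17], 3.8], [0, [49, -15, 17], 3.9], [0, [48, -18, 18], 3.9], [0, [47, -22, 17], 3.9], [0, [45, -25, 17], 3.8]])

```text
time_s: 3.48
position: [0.4892, -0.4127, 0.1498]
tcp_rot: [[0.979, -0.205, -0.0], [-0.205, -0.979, 0.0], [-0.0, -0.0, -1.0]]
force: [1.6, -0.7, 0.4]
opening: 0.998
```

Emit:
servo_tool(increments=[[0, [0, 0, 0], 0]])

```text
time_s: 3.6
position: [0.4901, -0.4107, 0.1486]
tcp_rot: [[0.98, -0.198, -0.001], [-0.198, -0.98, 0.003], [-0.002, -0.002, -1.0]]
force: [-1.3, -0.2, -0.3]
opening: 0.996
```

```bash
python3 plan.py .487 -.413 .032 -11.7 0.35 30; python3 -c "
from h import *
for n in ('scene','top'):
    im,d=bot.capture(n); cv2.imwrite(f'pics/{n}2.png',im)
a=cv2.resize(cv2.imread('pics/scene2.png')[140:340,280:480],None,fx=3,fy=3);cv2.imwrite('pics/s2c.png',a)"
```

```text
[[0.35, [-1.0, 1.0, 29.0], 0.1], [0.35, [-0.0, 0.0, 29.0], 0.0], [0.35, [-1.0, 1.0, 29.0], 0.1], [0.35, [-1.0, 1.0, 30.0], 0.1]]
end [ 0.4865 -0.413   0.0316] -11.71 from [ 0.4901 -0.4107  0.1486] -11.41 t 3.6
```

View pics/s2c.png

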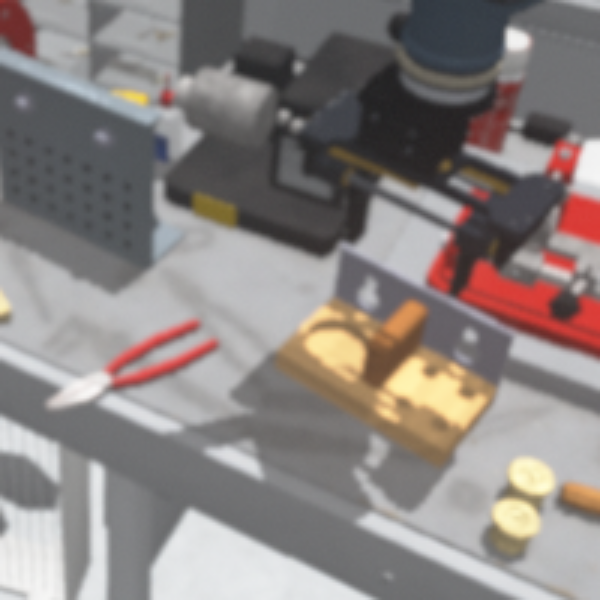

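```bash
python3 - <<'E'
import cv2
s=cv2.imread('pics/scene2.png')
cv2.imwrite('pics/s2d.png',cv2.resize(s[215:300,365:455],None,fx=7,fy=7,interpolation=cv2.INTER_CUBIC))
cv2.imwrite('pics/s2e.png',cv2.resize(s[150:240,265:350],None,fx=7,fy=6.5 if 0 else 7,interpolation=cv2.INTER_CUBIC)[:600])
E
```

```text
(no output)
```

View pics/s2d.png

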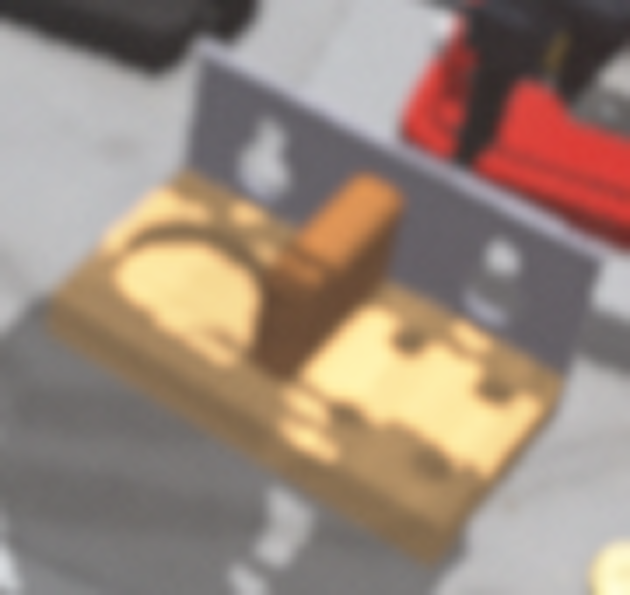

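View pics/s2e.png

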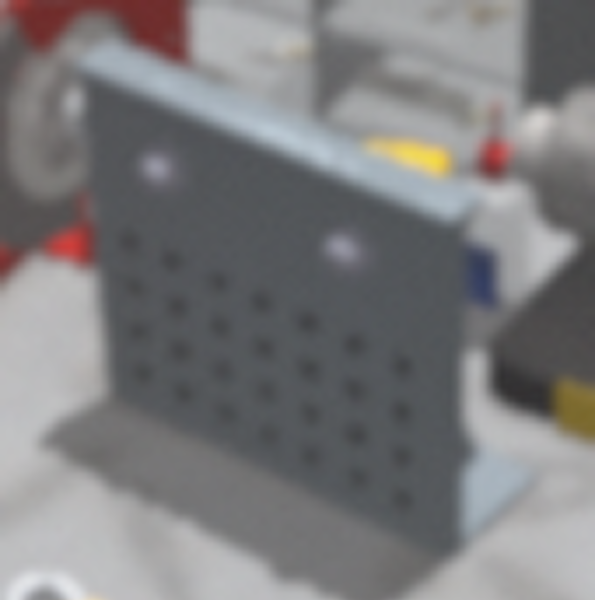

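```bash
python3 - <<'E'
from fit import *
A=lambda p:O(7,(370,160),p);B=lambda p:O(7,(355,230),p);C=lambda p:O(7,(265,150),p);D=lambda p:O(8,(255,150),p);F=lambda p:O(7,(365,215),p)
ob=[("top",(48,85,90),A((150,83))),("top",(48,-85,90),A((545,157))),("top",(-48,85,24),A((95,322))),("top",(-48,-85,24),A((470,398))),
("scene",(-48,85,24),B((122,188))),("scene",(-48,-85,24),B((510,420))),("scene",(-48,-85,0),B((495,462))),("scene",(-48,85,0),B((120,228))),("scene",(46,85,90),F((205,45))),("scene",(46,-85,90),F((603,258))),("scene",(-48,-85,0),F((435,568))),("scene",(-48,85,0),F((50,328)))]
for s in("scene",""): 
    print(s);fit([o for o in ob if s in o[0]],[.49,-.41,-.2])
print("board")
ob=[("top",(0,100,185),D((63,170))),("top",(0,-100,185),D((618,215))),("top",(0,100,0),D((112,288))),("top",(0,-100,0),D((600,330))),
("top",(-10,50,152),D((193,220))),("top",(-10,-50,152),D((472,243))),
("scene",(0,100,185),C((88,70))),("scene",(0,-100,185),C((462,222))),("scene",(0,100,0),C((110,395))),("scene",(0,-100,0),C((458,555))),("scene",(-10,50,151),C((158,168))),("scene",(-10,-50,151),C((343,248)))]
for s in("scene",""): 
    print(s);fit([o for o in ob if s in o[0]],[.53,-.055,-.2])
print("studs only");fit([o for o in ob if o[1][0]==-10],[.53,-.055,-.2])
E
```

```text
scene
res [[-0.04, -0.49], [0.21, 0.28], [0.69, 0.19], [-0.45, -0.33], [0.11, 0.01], [0.55, -0.38], [-0.74, 0.05], [-0.45, 0.38]]
pose [ 0.4883 -0.4126] -11.898464408299295

res [[0.35, -0.19], [-0.24, 0.0], [-0.54, 0.27], [-0.5, -0.08], [0.03, -0.41], [0.36, 0.32], [0.84, 0.23], [-0.38, -0.25], [0.14, 0.06], [0.64, -0.37], [-0.59, 0.09], [-0.38, 0.47]]
pose [ 0.4883 -0.4128] -11.807680177252353
board
scene
res [[-1.31, -1.44], [-0.05, -0.86], [0.36, -0.53], [-0.01, 0.47], [0.09, 0.88], [0.49, 0.91]]
pose [ 0.5264 -0.0559] -5.524628893167233

res [[-2.52, -1.03], [-0.1, -0.66], [0.32, -0.32], [0.64, -0.36], [-0.01, 0.68], [0.02, 0.74], [-1.38, -1.05], [-0.02, -0.42], [0.29, -0.12], [0.01, 0.93], [0.03, 1.29], [0.48, 1.34]]
pose [ 0.5245 -0.0569] -5.493393224898786
studs only
res [[-0.47, -0.22], [-0.47, -0.07], [0.16, 0.72], [0.5, 0.77]]
pose [ 0.5271 -0.0556] -5.654912800576632
```

```bash
python3 plan.py .4845 -.412 .033 -11.8 0.35 30
```

```text
[[0.35, [-1.0, -0.0, 29.0], 0.0], [0.35, [-1.0, -0.0, 30.0], 0.1], [0.35, [-0.0, -0.0, 29.0], 0.0], [0.35, [-1.0, -1.0, 29.0], 0.1]]
end [ 0.4847 -0.4116  0.033 ] -11.8 from [ 0.4874 -0.4132  0.15  ] -11.6 t 3.7
```

Emit:
servo_tool(increments=[[0.35, [-1, 0, 29], 0], [0.35, [-1, 0, 30], 0.1], [0.35, [0, 0, 29], 0], [0.35, [-1, 0, 29], 0.1], [0.35, [0, 0, 0], 0]])

```text
time_s: 4.32
position: [0.4816, -0.4132, 0.0321]
tcp_rot: [[0.978, -0.209, -0.003], [-0.209, -0.978, 0.004], [-0.004, -0.003, -1.0]]
force: [-1.7, -0.6, -0.4]
opening: 0.662
```

```bash
python3 -c "
from h import *
im,d=bot.capture('scene'); cv2.imwrite('pics/s3.png',cv2.resize(im[140:340,280:480],None,fx=3,fy=3))
s=bot.read_state();print(s['position'],s['force'],s['opening'])"
```

```text
[ 0.48280738 -0.41415078  0.03354275] [0.40090422 0.288458   0.50480732] 0.6550674609321184
```

View pics/s3.png

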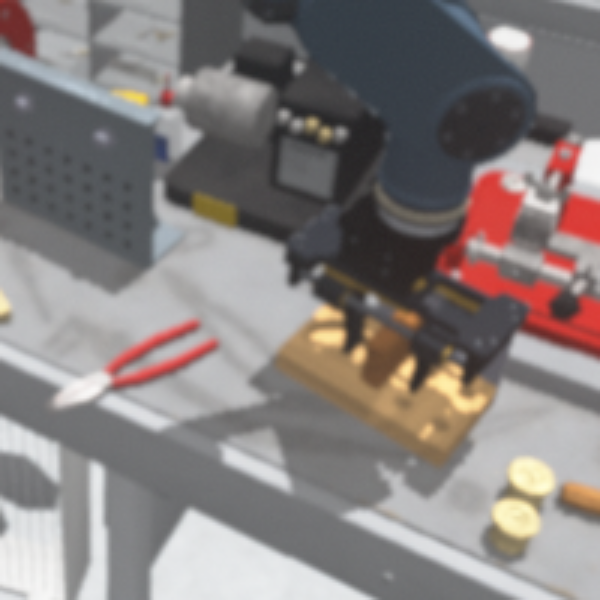

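Emit:
servo_tool(increments=[[1, [0, 0, 0], 0], [1, [0, 0, 0], 0], [1, [0, 0, 0], 0], [1, [0, 0, 0], 0]])

```text
time_s: 4.88
position: [0.4843, -0.4137, 0.034]
tcp_rot: [[0.978, -0.207, 0.0], [-0.207, -0.978, -0.001], [0.001, 0.0, -1.0]]
force: [-0.6, 0.4, -0.1]
opening: 0.282
```

Emit:
servo_tool(increments=[[1, [0, 0, 0], 0], [1, [0, 0, -10], 0], [1, [0, 0, -15], 0], [1, [0, 0, -25], 0], [1, [0, 0, 0], 0]])

```text
time_s: 5.5
position: [0.4853, -0.4154, 0.086]
tcp_rot: [[0.978, -0.208, 0.004], [-0.208, -0.978, -0.005], [0.004, 0.004, -1.0]]
force: [0.3, 0.1, -5.8]
opening: 0.253
```

```bash
python3 -c "
from h import *
im,d=bot.capture('scene'); cv2.imwrite('pics/s4.png',cv2.resize(im[140:340,280:480],None,fx=3,fy=3))
for i in range(3):
  s=bot.read_state();print(s['position'],s['force'],s['moment'],s['opening'])"
```

```text
[ 0.48449024 -0.41444022  0.08464655] [-0.52930457  0.052618   -5.69088419] [ 0.08634467  0.12841294 -0.0090593 ] 0.2529014676622036
[ 0.48449024 -0.41444022  0.08464655] [-0.52930457  0.052618   -5.69088419] [ 0.08634467  0.12841294 -0.0090593 ] 0.2529014676622036
[ 0.48449024 -0.41444022  0.08464655] [-0.52930457  0.052618   -5.69088419] [ 0.08634467  0.12841294 -0.0090593 ] 0.2529014676622036
```

View pics/s4.png

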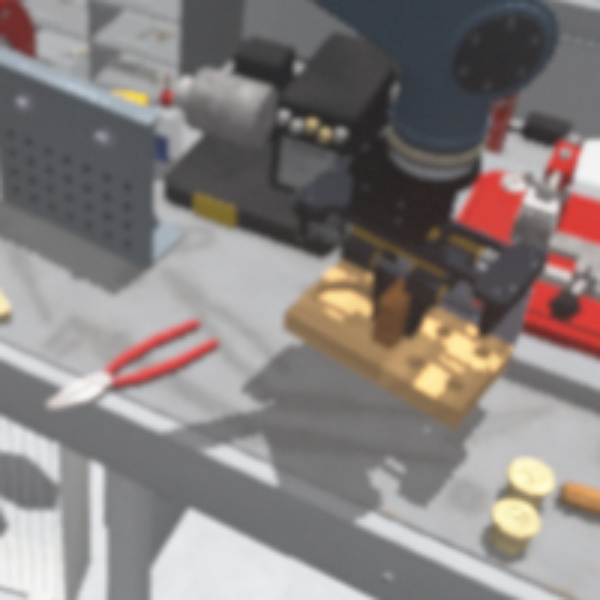

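```bash
python3 -c "
from plan import plan
plan([.425,-.32,.150],-9,1,50)
plan([.4145,-.0446,.1395],-5.8,1,50,start=[.425,-.32,.150,-9])"
```

```text
[[1, [-26.0, -27.0, -22.0], -1.0], [1, [-25.0, -27.0, -22.0], -1.0], [1, [-25.0, -27.0, -21.0], -1.0]]
end [ 0.4253 -0.3204  0.1496] -8.99 from [ 0.4845 -0.4144  0.0846] -11.99 t 5.55
[[1, [-9.0, -45.0, 2.0], -0.5], [1, [-8.0, -45.0, 2.0], -0.6], [1, [-8.0, -45.0, 1.0], -0.5], [1, [-8.0, -46.0, 2.0], -0.5], [1, [-7.0, -45.0, 2.0], -0.6]]
[[1, [-7.0, -46.0, 1.0], -0.5]]
end [ 0.4147 -0.0441  0.14  ] -5.8 from [ 0.425 -0.32   0.15 ] -9 t 5.55
```

Emit:
servo_tool(increments=[[1, [-20, -20, -22], -1], [1, [-27, -27, -22], -1], [1, [-29, -34, -21], -1], [1, [-9, -45, 2], -0.5], [1, [-8, -45, 2], -0.6]])

```text
time_s: 6.18
position: [0.4206, -0.2268, 0.1443]
tcp_rot: [[0.99, -0.138, -0.0], [-0.138, -0.99, 0.0], [-0.0, -0.0, -1.0]]
force: [0.7, -0.6, -5.1]
opening: 0.254
```

Emit:
servo_tool(increments=[[1, [-8, -45, 1], -0.5], [1, [-8, -46, 2], -0.5], [1, [-7, -45, 2], -0.6], [1, [-7, -46, 1], -0.5], [1, [0, 0, 0], 0]])

```text
time_s: 6.8
position: [0.4116, -0.0405, 0.1379]
tcp_rot: [[0.995, -0.096, -0.005], [-0.096, -0.995, 0.002], [-0.005, -0.002, -1.0]]
force: [-0.2, -0.6, -4.8]
opening: 0.251
```

Emit:
servo_tool(increments=[[1, [0, 0, 0], 0]])

```text
time_s: 6.92
position: [0.4147, -0.0442, 0.1384]
tcp_rot: [[0.995, -0.1, 0.001], [-0.1, -0.995, -0.001], [0.001, 0.001, -1.0]]
force: [0.3, 0.3, -5.5]
opening: 0.252
```

```bash
python3 -c "
from h import *
for n in('scene','top'):
  im,d=bot.capture(n); cv2.imwrite(f'pics/{n}5.png',im);np.save(n+'5.npy',d)
s=cv2.imread('pics/scene5.png');t=cv2.imread('pics/top5.png')
cv2.imwrite('pics/s5c.png',cv2.resize(s[140:260,230:370],None,fx=5,fy=5,interpolation=cv2.INTER_CUBIC))
cv2.imwrite('pics/t5c.png',cv2.resize(t[140:250,240:360],None,fx=5,fy=5,interpolation=cv2.INTER_CUBIC))
print(bot.read_state())"
```

```text
{'time_s': 7.025, 'joint_positions': array([-2.16082325e+01,  2.31952690e+01,  1.15868794e+02, -2.04327310e-02,
        4.08681051e+01,  7.42549764e+01]), 'qvel': array([-0.55393126,  0.01377395, -0.16248184,  0.07511465,  0.23655456,
        0.05819391]), 'tau': array([ 4.38953731e-01, -3.23124576e+01, -1.02706110e+01,  6.30128221e-02,
       -1.39972167e-01, -4.14571201e-03]), 'position': array([ 0.4149772 , -0.04505641,  0.13854203]), 'tcp_rot': array([[ 9.94795571e-01, -1.01885931e-01,  1.01478988e-03],
       [-1.01885303e-01, -9.94795938e-01, -6.52932974e-04],
       [ 1.07603353e-03,  5.46142657e-04, -9.99999272e-01]]), 'force': array([ 0.09326452,  0.35199365, -3.79370325]), 'moment': array([ 0.03966824,  0.17929363, -0.0335454 ]), 'opening': 0.24813954656841866}
```

View pics/s5c.png

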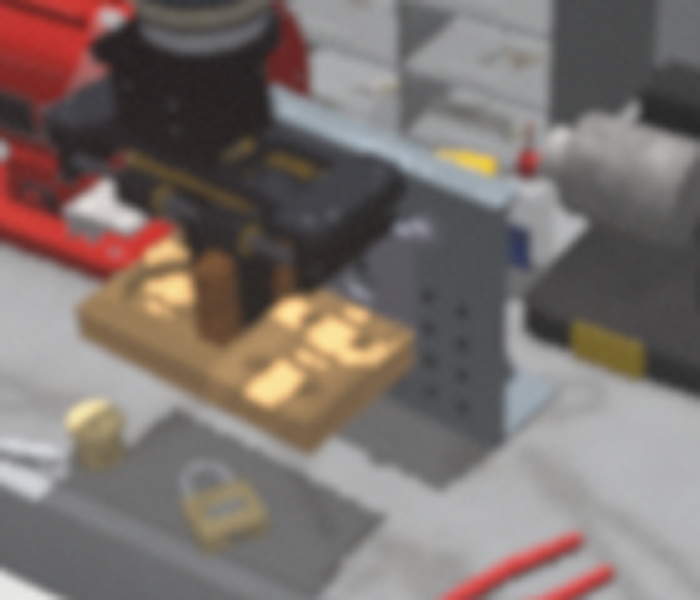

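View pics/t5c.png

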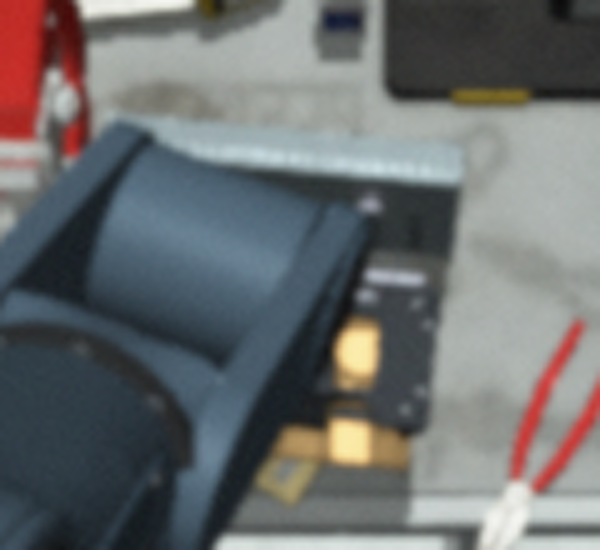

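```bash
python3 -c "
from h import *
s=cv2.imread('pics/scene5.png')
cv2.imwrite('pics/s5d.png',cv2.resize(s[180:235,240:318],None,fx=10,fy=10,interpolation=cv2.INTER_CUBIC))"
```

```text
(no output)
```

View pics/s5d.png

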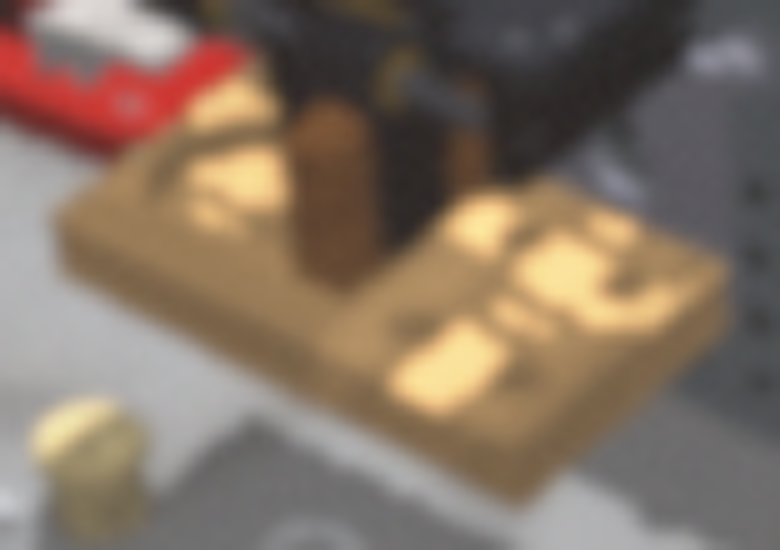

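```bash
cat > fit6.py <<'E'
from h import *
from scipy.optimize import least_squares
from scipy.spatial.transform import Rotation as Ro
def fitz(obs,x0,tilt=False):
    def f(q):
        R=Ro.from_euler("ZYX",[q[3],q[4] if tilt else 0,q[5] if tilt else 0]).as_matrix()
        return np.concatenate([proj(c,R@(np.array(l)/1000)+q[:3])[0]-p for c,l,p in obs])
    o=least_squares(f,list(x0)+[0,0],loss="soft_l1",x_scale=[.01,.01,.01,.05,.05,.05])
    print("res",np.round(f(o.x).reshape(-1,2),2).tolist());print("pose",np.round(o.x[:3],4),np.degrees(o.x[3:]).round(2));return o.x
E
python3 - <<'E'
from fit6 import *
from fit import O
G=lambda p:O(10,(240,180),p)
ob=[("scene",(-48,85,24),G((58,222))),("scene",(-48,85,0),G((62,268))),("scene",(-48,-85,24),G((520,463))),("scene",(-48,-85,0),G((517,508))),("scene",(44,-85,24),G((728,270))),("scene",(44,-85,0),G((725,320)))]
fitz(ob,[.42,-.05,.105,-.1]);fitz(ob,[.42,-.05,.105,-.1],True)
W=cloud("scene",np.load("scene5.npy"))
P=np.array([W[v,u] for u,v in [(250,202),(262,212),(285,222),(278,215),(300,212),(305,205)]]);print(P.round(4))
E
```

```text
res [[-0.33, -0.77], [0.43, 1.09], [-0.39, -1.57], [0.44, 0.54], [-0.3, -0.47], [0.19, 1.05]]
pose [ 0.4235 -0.0403  0.0997] [-5.49  0.    0.  ]
res [[-0.3, -0.99], [0.53, 0.46], [-0.16, -0.42], [0.69, 1.17], [-0.58, -0.6], [-0.08, 0.48]]
pose [ 0.4296 -0.0353  0.0955] [-5.07 -3.13  2.32]
[[ 0.3833  0.0297  0.1281]
 [ 0.3702 -0.0219  0.1226]
 [ 0.3637 -0.1036  0.1274]
 [ 0.3754 -0.0729  0.1298]
 [ 0.4142 -0.1184  0.1309]
 [ 0.4462 -0.1143  0.1308]]
```

```bash
python3 - <<'E'
from fit6 import *
from fit import O,fit
G=lambda p:O(10,(240,180),p)
ob=[("scene",(-48,85,24),G((58,222))),("scene",(-48,85,0),G((62,268))),("scene",(-48,-85,24),G((520,463))),("scene",(-48,-85,0),G((517,508))),("scene",(44,-85,24),G((728,270))),("scene",(44,-85,0),G((725,320)))]
fit([(c,(l[0],l[1],l[2]+105),p) for c,l,p in ob],[.42,-.05,-.1])
W=cloud("scene",np.load("scene5.npy"))
m=np.zeros((400,640),np.uint8)
poly=np.array([G(p) for p in [(85,225),(190,110),(270,120),(285,260),(360,290),(480,205),(540,190),(700,268),(520,440)]]).round().astype(np.int32)
cv2.fillPoly(m,[poly],1);P=W[m>0];P=P[(P[:,2]>.115)&(P[:,2]<.142)]
ux=np.array([.9948,-.101]);uy=np.array([.101,.9948])
l=np.c_[(P[:,:2]-[.4195,-.0446])@ux,(P[:,:2]-[.4195,-.0446])@uy,np.ones(len(P))]
w=np.ones(len(P),bool)
for i in range(10):
    k=np.linalg.lstsq(l[w],P[w,2],rcond=None)[0];r=P[:,2]-l@k;w=np.abs(r)<.004
print(k,w.sum(),len(P),r[w].std(),[np.percentile(l[w,i],[1,99]) for i in(0,1)])
print(P[:,2].mean())
E
```

```text
res [[-0.57, -1.0], [0.21, 0.9], [-0.43, -1.51], [0.41, 0.66], [-0.07, -0.51], [0.42, 1.06]]
pose [ 0.4189 -0.044 ] -5.701910562770733
[-0.00660208 -0.0009858   0.13039283] 666 843 0.0012487984300204738 [array([-0.04859811,  0.03754763]), array([-0.0831588 ,  0.08002082])]
0.12830937286473162
```

Emit:
servo_tool(increments=[[1, [15, 1, 0], 0], [1, [15, 0, 0], 0], [1, [10, 0, 0], 0], [1, [0, 0, 0], 0]])

```text
time_s: 7.52
position: [0.4554, -0.0495, 0.1385]
tcp_rot: [[0.995, -0.101, 0.001], [-0.101, -0.995, -0.0], [0.001, 0.0, -1.0]]
force: [0.7, -1.3, -5.2]
opening: 0.25
```

```bash
python3 -c "
from h import *
for n in('scene','top'):
  im,d=bot.capture(n); cv2.imwrite(f'pics/{n}6.png',im);np.save(n+'6.npy',d)
s=cv2.imread('pics/scene6.png');t=cv2.imread('pics/top6.png')
cv2.imwrite('pics/s6c.png',cv2.resize(s[150:230,250:350],None,fx=7,fy=7,interpolation=cv2.INTER_CUBIC))
cv2.imwrite('pics/t6c.png',cv2.resize(t[140:250,240:360],None,fx=5,fy=5,interpolation=cv2.INTER_CUBIC))
s=bot.read_state();print(s['position'],s['force'],s['moment'],s['tcp_rot'][:,0])"
```

```text
[ 0.45330353 -0.04870861  0.13828404] [-0.29976726 -0.31987284 -4.95288593] [ 0.03683759  0.17378349 -0.00124129] [ 0.99492976 -0.10055888 -0.00163898]
```

View pics/s6c.png

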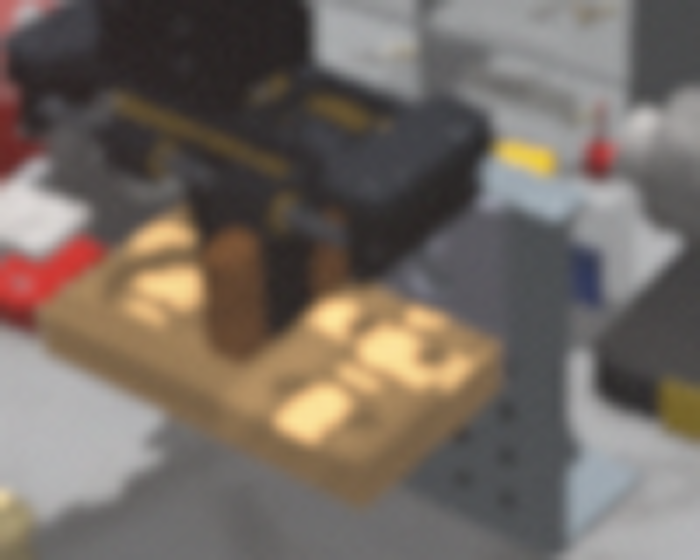

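View pics/t6c.png

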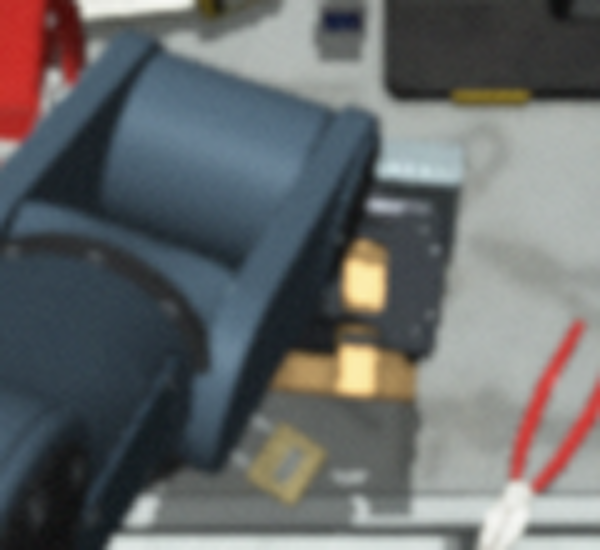

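Emit:
servo_tool(increments=[[1, [4, 0, 0], 0], [1, [3, 0, 0], 0], [1, [3, 0, 0], 0], [1, [0, 0, 0], 0]])

```text
time_s: 8.12
position: [0.4643, -0.0501, 0.1386]
tcp_rot: [[0.995, -0.101, 0.001], [-0.101, -0.995, -0.0], [0.001, 0.0, -1.0]]
force: [-0.5, -0.0, -4.6]
opening: 0.251
```

Emit:
servo_tool(increments=[[1, [2, 0, 0], 0], [1, [2, 0, 0], 0], [1, [0, 0, 0], 0]])

```text
time_s: 8.5
position: [0.4681, -0.0505, 0.1386]
tcp_rot: [[0.995, -0.101, 0.0], [-0.101, -0.995, -0.0], [0.0, 0.0, -1.0]]
force: [-0.2, -0.5, -5.8]
opening: 0.25
```

Emit:
servo_tool(increments=[[1, [2, 0, 0], 0], [1, [0, 0, 0], 0]])

```text
time_s: 8.75
position: [0.4694, -0.0504, 0.1385]
tcp_rot: [[0.995, -0.101, -0.001], [-0.101, -0.995, 0.0], [-0.001, -0.0, -1.0]]
force: [-0.9, 0.2, -4.0]
opening: 0.25
```

Emit:
servo_tool(increments=[[1, [2, 0, 0], 0], [1, [0, 0, 0], 0]])

```text
time_s: 9.0
position: [0.4702, -0.0501, 0.1383]
tcp_rot: [[0.995, -0.101, -0.003], [-0.101, -0.995, 0.001], [-0.003, -0.001, -1.0]]
force: [-4.5, 0.9, -2.1]
opening: 0.254
```

Emit:
servo_tool(increments=[[1, [1, 0, 0], 0], [1, [0, 0, 0], 0]])

```text
time_s: 9.25
position: [0.4703, -0.0501, 0.1383]
tcp_rot: [[0.995, -0.101, -0.005], [-0.101, -0.995, 0.002], [-0.005, -0.001, -1.0]]
force: [-6.1, 1.0, -1.0]
opening: 0.247
```

```bash
python3 -c "
from h import *
for n in('scene',):
  im,d=bot.capture(n); cv2.imwrite(f'pics/{n}7.png',im);np.save(n+'7.npy',d)
s=cv2.imread('pics/scene7.png')
cv2.imwrite('pics/s7c.png',cv2.resize(s[160:230,270:350],None,fx=8,fy=8,interpolation=cv2.INTER_CUBIC))
s=bot.read_state();print(s['position'],s['force'],s['moment'],s['tcp_rot'][:,0])"
```

```text
[ 0.47032108 -0.05004837  0.13826426] [-6.35002868  1.22634682 -1.03827274] [ 0.02660914  0.87091002 -0.36981688] [ 0.9948557  -0.10117148 -0.00514376]
```

View pics/s7c.png

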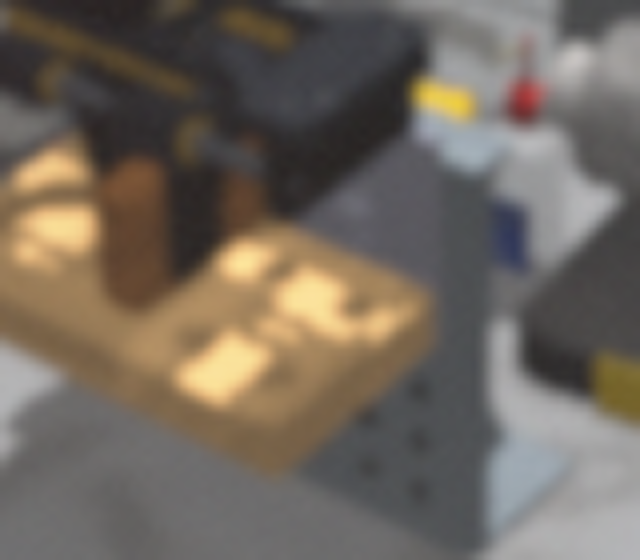

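Emit:
servo_tool(increments=[[1, [-1.5, 0, 0], 0.3], [1, [0, 0, 2], 0], [1, [0, 0, 2], 0], [1, [0, 0, 0], 0]])

```text
time_s: 9.8
position: [0.4704, -0.0506, 0.1342]
tcp_rot: [[0.994, -0.105, -0.002], [-0.105, -0.994, 0.0], [-0.002, -0.0, -1.0]]
force: [-6.1, 1.1, -3.5]
opening: 0.254
```

Emit:
servo_tool(increments=[[1, [0, 0, 2], 0], [1, [0, 0, 1], 0], [1, [0, 0, 0], 0]])

```text
time_s: 10.18
position: [0.4704, -0.0506, 0.1313]
tcp_rot: [[0.994, -0.105, -0.002], [-0.105, -0.994, 0.0], [-0.002, -0.0, -1.0]]
force: [-5.0, 1.2, -3.2]
opening: 0.252
```

Emit:
servo_tool(increments=[[1, [0, 0, 2], 0], [1, [0, 0, 2], 0], [1, [0, 0, 0], 0]])

```text
time_s: 10.55
position: [0.4703, -0.0506, 0.1272]
tcp_rot: [[0.994, -0.105, -0.002], [-0.105, -0.994, 0.0], [-0.002, -0.0, -1.0]]
force: [-4.9, 0.7, -3.0]
opening: 0.253
```

Emit:
servo_tool(increments=[[1, [0, 0, 2], 0], [1, [0, 0, 2], 0], [1, [0, 0, 0], 0]])

```text
time_s: 10.92
position: [0.4704, -0.0506, 0.1232]
tcp_rot: [[0.994, -0.105, -0.002], [-0.105, -0.994, 0.0], [-0.002, -0.0, -1.0]]
force: [-5.1, -0.1, -4.1]
opening: 0.251
```

Emit:
servo_tool(increments=[[1, [0, 0, 2], 0], [1, [0, 0, 2], 0], [1, [0, 0, 0], 0]])

```text
time_s: 11.3
position: [0.4703, -0.0506, 0.1192]
tcp_rot: [[0.994, -0.105, -0.002], [-0.105, -0.994, 0.0], [-0.002, -0.0, -1.0]]
force: [-5.5, 0.9, -3.7]
opening: 0.249
```

Emit:
servo_tool(increments=[[1, [0, 0, 2], 0], [1, [0, 0, 0], 0]])

```text
time_s: 11.55
position: [0.4703, -0.0506, 0.1172]
tcp_rot: [[0.994, -0.105, -0.002], [-0.105, -0.994, 0.0], [-0.002, -0.0, -1.0]]
force: [-5.9, 0.8, -2.8]
opening: 0.248
```

Emit:
servo_tool(increments=[[1, [0, 0, 2], 0], [1, [0, 0, 0], 0]])

```text
time_s: 11.8
position: [0.4704, -0.0506, 0.116]
tcp_rot: [[0.994, -0.105, -0.002], [-0.105, -0.994, 0.0], [-0.002, -0.0, -1.0]]
force: [-7.0, 0.4, 3.9]
opening: 0.249
```

Emit:
servo_tool(increments=[[1, [0, 0, 1], 0], [1, [0, 0, 0], 0]])

```text
time_s: 12.05
position: [0.4703, -0.0506, 0.1159]
tcp_rot: [[0.994, -0.105, -0.002], [-0.105, -0.994, 0.0], [-0.002, 0.0, -1.0]]
force: [-8.6, 2.1, 12.9]
opening: 0.254
```

Emit:
servo_tool(increments=[[1, [-1, 0, -1], 0], [1, [-2, 0, 0], 0], [1, [-1, 0, 0], 0], [1, [-1, 0, 0], 0], [1, [0, 0, 0], 0]])

```text
time_s: 12.68
position: [0.4683, -0.0511, 0.116]
tcp_rot: [[0.994, -0.106, 0.004], [-0.106, -0.994, -0.002], [0.004, 0.001, -1.0]]
force: [2.6, -0.3, -0.1]
opening: 0.252
```

```bash
python3 -c "
from h import *
for n in('scene',):
  im,d=bot.capture(n); cv2.imwrite(f'pics/{n}8.png',im);np.save(n+'8.npy',d)
s=cv2.imread('pics/scene8.png')
cv2.imwrite('pics/s8c.png',cv2.resize(s[160:240,250:350],None,fx=7,fy=7,interpolation=cv2.INTER_CUBIC))
s=bot.read_state();print(s['position'],s['force'],s['moment'],s['tcp_rot'][:,0])"
```

```text
[ 0.46820185 -0.05103535  0.11597312] [ 3.2946503  -0.37200581  0.01951652] [ 0.06307179 -0.56666481 -0.09182645] [ 0.99432865 -0.10627776  0.00394725]
```

View pics/s8c.png

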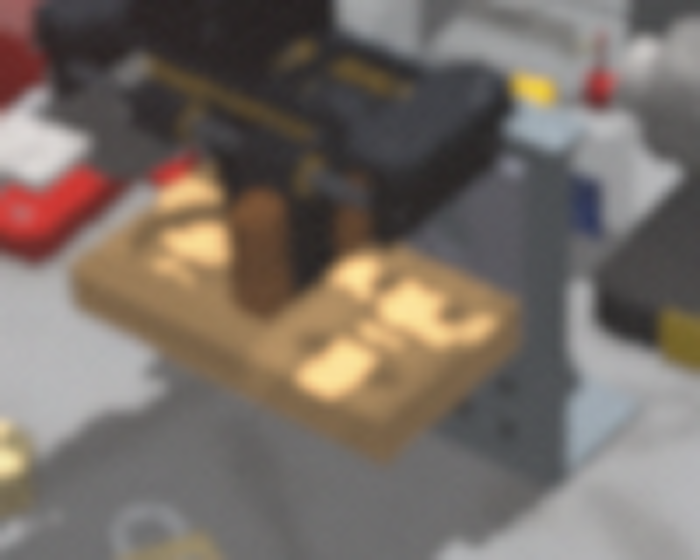

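Emit:
servo_tool(increments=[[1, [1, 0, 0.5], 0], [1, [0, 0, 0], 0], [0.6, [0, 0, 0], 0], [0.45, [0, 0, 0], 0], [0.35, [0, 0, 0], 0]])

```text
time_s: 13.35
position: [0.4665, -0.05, 0.1147]
tcp_rot: [[0.994, -0.106, -0.002], [-0.106, -0.994, 0.001], [-0.002, -0.0, -1.0]]
force: [0.2, 0.5, 0.1]
opening: 0.506
```

Emit:
servo_tool(increments=[[0.35, [0, 0, 0], 0], [0.35, [0, 0, 0], 0]])

```text
time_s: 13.6
position: [0.4672, -0.0502, 0.115]
tcp_rot: [[0.994, -0.106, -0.0], [-0.106, -0.994, 0.0], [-0.0, -0.0, -1.0]]
force: [-0.7, -0.7, 0.1]
opening: 0.639
```

```bash
python3 -c "
from h import *
for n in('scene',):
  im,d=bot.capture(n); cv2.imwrite(f'pics/{n}9.png',im);np.save(n+'9.npy',d)
s=cv2.imread('pics/scene9.png')
cv2.imwrite('pics/s9c.png',cv2.resize(s[160:240,250:350],None,fx=7,fy=7,interpolation=cv2.INTER_CUBIC))
s=bot.read_state();print(s['position'],s['force'],s['moment'],s['opening'])"
```

```text
[ 0.46725844 -0.05026115  0.11497981] [ 0.09106819  1.21437538 -0.13430764] [ 0.01750793 -0.01545636 -0.02532407] 0.6420318792502906
```

View pics/s9c.png

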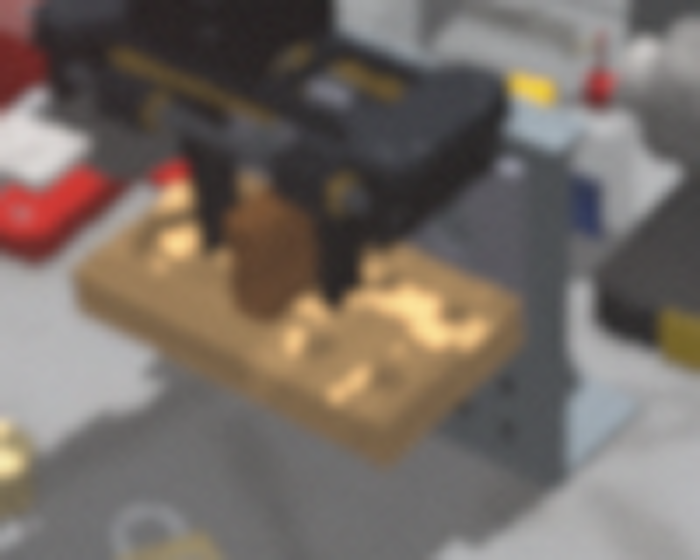

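Emit:
servo_tool(increments=[[0.35, [0, 0, -20], 0], [0.3, [0, 0, -40], 0], [0, [0, 0, -40], 0], [0, [-20, -20, -20], 0], [0, [-20, -40, 0], 0]])

```text
time_s: 14.28
position: [0.4352, 0.0132, 0.2369]
tcp_rot: [[0.994, -0.109, 0.005], [-0.109, -0.994, -0.001], [0.005, 0.001, -1.0]]
force: [0.0, -0.5, -0.7]
opening: 0.947
```

```bash
python3 - <<'E'
from h import *
W=cloud("top",np.load("top1.npy"))
ok=np.isfinite(W[...,0])
for x in np.arange(.36,.56,.02):
    print(round(x,2),[ (lambda q: round(float(np.nanmax(q)),2) if len(q) else None)(W[(abs(W[...,0]-x)<.01)&(abs(W[...,1]-y)<.01)][:,2]) for y in np.arange(.06,.42,.02)])
E
python3 plan.py .414 .235 .19 -6 0 55
```

```text
0.36 [0.0, 0.02, 0.01, 0.02, 0.02, 0.01, 0.0, 0.0, 0.0, 0.0, 0.0, 0.0, 0.0, 0.0, 0.0, 0.0, 0.0, 0.0]
0.38 [0.03, 0.01, 0.0, 0.0, 0.0, 0.01, 0.01, 0.01, 0.12, 0.12, 0.0, 0.0, 0.01, 0.0, 0.0, 0.11, 0.11, 0.08]
0.4 [0.04, 0.0, 0.0, 0.0, 0.01, 0.0, 0.01, 0.09, 0.16, 0.16, 0.16, 0.0, 0.0, 0.01, 0.0, 0.0, 0.08, 0.08]
0.42 [0.0, 0.0, 0.0, 0.01, 0.0, 0.0, 0.01, 0.12, 0.16, 0.16, 0.16, None, 0.0, 0.01, 0.0, 0.09, 0.1, 0.1]
0.44 [0.0, 0.0, 0.01, 0.01, 0.0, 0.0, 0.0, 0.0, 0.15, 0.15, None, None, None, 0.0, 0.02, 0.1, 0.1, 0.1]
0.46 [0.01, 0.12, 0.12, 0.12, 0.01, 0.0, 0.0, 0.0, 0.0, 0.0, 0.0, 0.0, 0.0, 0.12, 0.12, 0.12, 0.1, 0.1]
0.48 [0.19, 0.19, 0.19, 0.19, 0.0, 0.0, 0.0, 0.0, 0.01, 0.0, 0.0, 0.0, 0.01, 0.18, 0.18, 0.17, 0.17, 0.1]
0.5 [0.21, 0.21, 0.21, 0.21, 0.0, 0.0, 0.0, 0.0, 0.0, 0.0, 0.0, 0.0, 0.01, 0.2, 0.2, 0.21, 0.2, 0.1]
0.52 [0.22, 0.22, 0.22, 0.22, 0.16, 0.15, 0.16, 0.17, 0.16, 0.16, 0.17, 0.15, 0.16, 0.23, 0.23, 0.22, 0.22, None]
0.54 [0.22, 0.22, 0.22, 0.21, 0.17, 0.17, 0.17, 0.17, 0.17, 0.18, 0.18, 0.17, 0.18, 0.22, 0.22, 0.22, 0.22, None]
0.56 [0.21, 0.21, 0.21, 0.21, 0.18, 0.18, 0.19, 0.19, 0.19, 0.19, 0.19, 0.18, 0.18, 0.21, 0.21, 0.22, 0.21, None]
[[0.0, [-9.0, -44.0, 9.0], -0.0], [0.0, [-9.0, -43.0, 10.0], -0.1], [0.0, [-9.0, -44.0, 9.0], -0.0], [0.0, [-9.0, -44.0, 9.0], -0.1], [0.0, [-9.0, -43.0, 10.0], -0.0]]
end [0.4138 0.2347 0.1899] -6.04 from [0.4352 0.0132 0.2369] -6.24 t 14.275
```

Emit:
servo_tool(increments=[[0, [-9, -44, 9], -1.5], [0, [-9, -43, 10], -1.5], [0, [-8, -44, 9], -1.2], [0, [-7, -44, 9], -1], [0, [-6, -44, 10], -1]])

```text
time_s: 14.9
position: [0.4073, 0.236, 0.1879]
tcp_rot: [[1.0, 0.003, 0.0], [0.003, -1.0, 0.0], [0.0, -0.0, -1.0]]
force: [0.7, 0.0, 0.1]
opening: 0.999
```

Emit:
servo_tool(increments=[[0, [0, 0, 0], 0]])

```text
time_s: 15.02
position: [0.4064, 0.2366, 0.1874]
tcp_rot: [[1.0, 0.007, -0.002], [0.007, -1.0, -0.0], [-0.002, 0.0, -1.0]]
force: [-0.3, 0.3, -0.1]
opening: 0.998
```

```bash
python3 -c "
from h import *
for n in('scene','top'):
  im,d=bot.capture(n); cv2.imwrite(f'pics/{n}10.png',im);np.save(n+'10.npy',d)
s=bot.read_state();print(s['position'],s['tcp_rot'][:,0],s['joint_positions'])"; python3 plan.py .414 .235 .088 0 0 30
```

```text
[0.40725692 0.23451043 0.18791999] [ 9.99994010e-01  3.41734841e-03 -5.48484887e-04] [ 1.62904123e+01  2.14078742e+01  1.05920557e+02 -3.36404119e-02
  5.27120039e+01  1.06114992e+02]
[[0.0, [2.0, -0.0, 25.0], 0.0], [0.0, [1.0, -0.0, 25.0], 0.1], [0.0, [2.0, -0.0, 25.0], 0.0], [0.0, [2.0, -0.0, 25.0], 0.1]]
end [0.4143 0.2345 0.0879] -0.0 from [0.4073 0.2345 0.1879] 0.2 t 15.125
```

View pics/scene10.png

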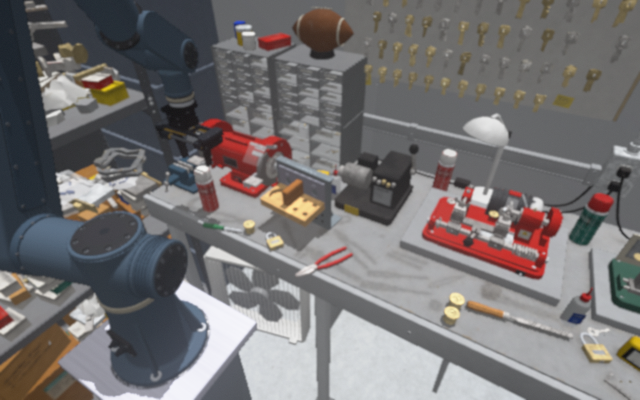

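View pics/top10.png

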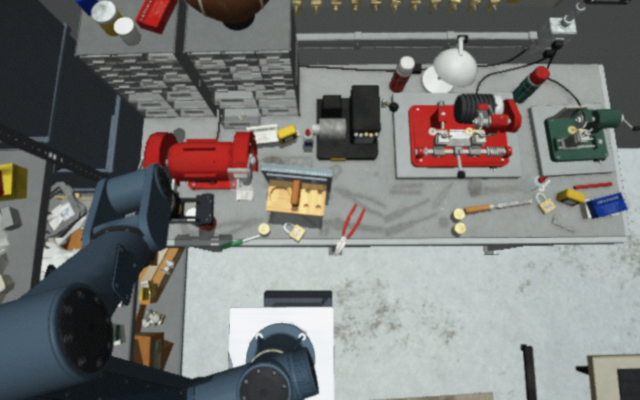

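```bash
python3 - <<'E'
from h import *
s=cv2.imread('pics/scene10.png');t=cv2.imread('pics/top10.png')
cv2.imwrite('pics/s10a.png',cv2.resize(s[145:235,245:345],None,fx=7,fy=6.5 and 6.6,interpolation=cv2.INTER_CUBIC)[:600])
cv2.imwrite('pics/s10b.png',cv2.resize(s[95:220,150:250],None,fx=4.7,fy=4.7,interpolation=cv2.INTER_CUBIC))
cv2.imwrite('pics/t10.png',cv2.resize(t[150:240,250:345],None,fx=6.5,fy=6.5,interpolation=cv2.INTER_CUBIC))
print(proj("scene",[[.414,.235,.154],[.414,.235,0],[.4065,.235,.1877]]))
W=cloud("scene",np.load("scene10.npy"))
P=W[170:215,190:225].reshape(-1,3);P=P[(P[:,2]>.02)&(P[:,2]<.11)&(np.hypot(P[:,0]-.414,P[:,1]-.235)<.05)]
from scipy.optimize import least_squares
f=least_squares(lambda q:np.hypot(P[:,0]-q[0],P[:,1]-q[1])-.026,[.43,.22],loss="soft_l1",f_scale=.002);print(len(P),f.x,np.abs(f.fun).mean())
W=cloud("scene",np.load("scene10.npy"));b=W[(W[...,2]>.145)&(W[...,2]<.165)&(np.hypot(W[...,0]-.414,W[...,1]-.235)<.04)];print(b.mean(0),len(b), b[:,2].max())
E
```

```text
[[202.29712414 168.9381117 ]
 [212.28339875 207.61514966]
 [198.04430153 160.72487826]]
388 [0.4118257  0.23885058] 0.001209011954258104
[0.40748211 0.2330172  0.15333571] 140 0.157529956017712
```

View pics/s10b.png

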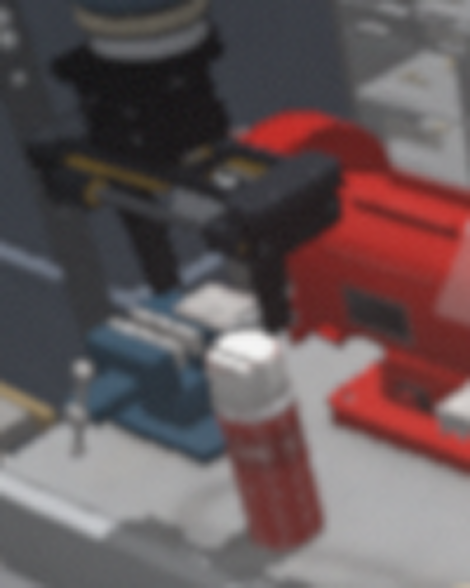

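View pics/s10a.png

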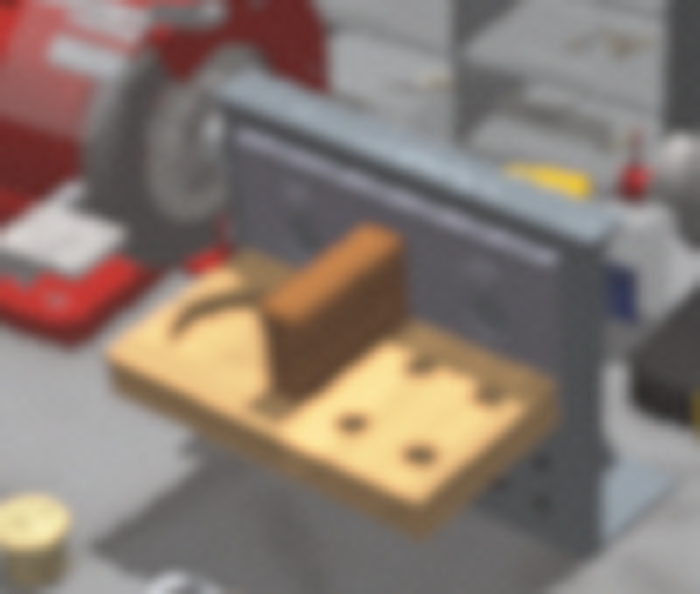

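View pics/t10.png

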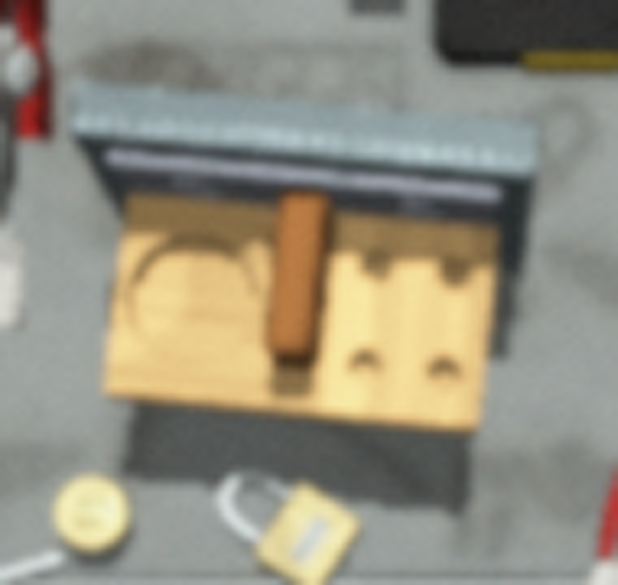

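```bash
python3 - <<'E'
from fit6 import *
from fit import O
def S(p): return np.array([(p[0]+.5)/7-.5+245,(p[1]+.5)/6.6-.5+145])
T=lambda p:O(6.5,(250,150),p)
ob=[("scene",(-48,85,24),S((108,362))),("scene",(-48,85,0),S((112,392))),("scene",(-48,-85,24),S((420,508))),("scene",(-48,-85,0),S((420,538))),("scene",(44,-85,24),S((555,390))),("scene",(46,85,90),S((237,135))),("scene",(46,-85,90),S((557,258))),
("top",(-48,85,24),T((105,392))),("top",(-48,-85,24),T((480,428))),("top",(46,85,90),T((108,157))),("top",(46,-85,90),T((500,192)))]
for tl in(0,1):
    q=fitz(ob,[.47,-.05,.083,-.1],tl)
    R=Ro.from_euler("ZYX",[q[3],q[4],q[5]]).as_matrix() if tl else Ro.from_euler("Z",q[3]).as_matrix()
    print("cup",R@[-.002,.050,.010]+q[:3],"slots z",(R@[.048,.05,.0675]+q[:3]),(R@[.048,-.05,.0675]+q[:3]))
    print(proj("top",R@[-.002,.05,.024]+q[:3]),proj("scene",R@[-.002,.05,.024]+q[:3]))
W=cloud("top",np.load("top10.npy"))
for p in[(190,320),(150,350),(420,330),(300,250),(420,410)]:
    u,v=np.round(T(p)).astype(int);print(p,W[v,u].round(4))
E
```

```text
res [[-0.37, -1.3], [-0.03, 0.41], [0.21, -1.02], [0.52, 0.85], [0.52, -0.38], [0.35, 0.04], [0.61, 0.9], [-0.47, 0.55], [-0.48, 0.49], [-0.24, -0.06], [-0.3, 0.05]]
pose [ 0.4722 -0.0521  0.0806] [-5.92  0.    0.  ]
cup [ 0.47533705 -0.00216428  0.09062452] slots z [ 0.52507006 -0.00732448  0.14812452] [ 0.51474965 -0.1067905   0.14812452]
[[278.88335305 196.26028846]] [[278.79538986 194.58398977]]
res [[-0.18, -1.09], [0.28, 0.59], [0.14, -1.05], [0.58, 0.79], [0.58, -0.65], [0.28, 0.08], [0.34, 0.66], [-0.4, 0.4], [-0.51, 0.55], [-0.3, -0.0], [-0.38, 0.28]]
pose [ 0.4726 -0.0526  0.0807] [-6.22 -0.69 -0.51]
cup [ 0.47593472 -0.00253663  0.09024817] slots z [ 0.52499938 -0.00736991  0.14834764] [ 0.51416178 -0.10677699  0.14923029]
[[278.97723804 196.13908743]] [[278.95429408 194.62821155]]
(190, 320) [ 0.4705 -0.0007  0.0875]
(150, 350) [0.4552 0.015  0.1046]
(420, 330) [ 0.463  -0.1058  0.1058]
(300, 250) [ 0.4882 -0.056   0.1553]
(420, 410) [ 0.425  -0.1056  0.1015]
```

Emit:
servo_tool(increments=[[0, [2, 0, 25], 0], [0, [2, 0, 25], 0.1], [0, [2, 0, 25], 0], [0, [1, 0, 25], 0.1], [0, [0, 0, 0], 0]])

```text
time_s: 15.75
position: [0.4141, 0.2329, 0.0871]
tcp_rot: [[1.0, -0.004, -0.003], [-0.004, -1.0, -0.001], [-0.003, 0.001, -1.0]]
force: [0.8, 0.3, -0.1]
opening: 1.003
```

```bash
python3 -c "
from h import *
im,d=bot.capture('scene')
cv2.imwrite('pics/s11.png',cv2.resize(im[95:220,150:250],None,fx=4.7,fy=4.7,interpolation=cv2.INTER_CUBIC))
s=bot.read_state();print(s['position'],s['tcp_rot'][:,0],s['force'])"
```

```text
[0.41476446 0.23333861 0.08801141] [ 0.99999326 -0.00345347 -0.00124469] [ 0.68867849 -0.18208819 -0.01520341]
```

View pics/s11.png

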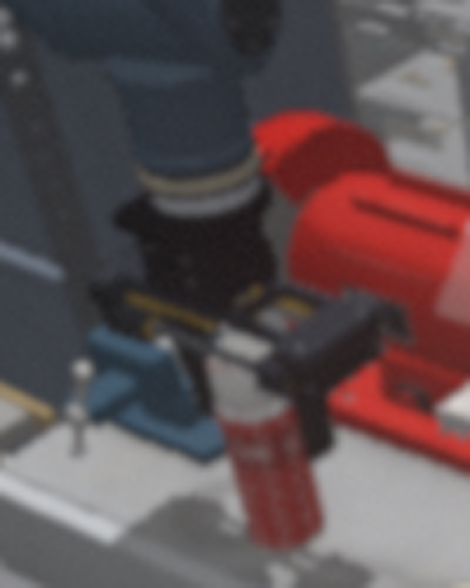

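Emit:
servo_tool(increments=[[0.2, [0, -1, 0], 0], [1, [0, 0, 0], 0], [1, [0, 0, 0], 0], [1, [0, 0, 0], 0], [1, [0, 0, 0], 0]])

```text
time_s: 16.42
position: [0.4148, 0.2359, 0.0883]
tcp_rot: [[1.0, -0.002, 0.001], [-0.002, -1.0, 0.001], [0.001, -0.001, -1.0]]
force: [-0.1, 1.4, 3.2]
opening: 0.593
```

Emit:
servo_tool(increments=[[1, [0, 0, 0], 0], [1, [0, 0, -5], 0], [1, [0, 0, -15], 0], [1, [0, 0, -20], 0], [1, [0, 0, 0], 0]])

```text
time_s: 17.05
position: [0.4152, 0.2357, 0.1288]
tcp_rot: [[1.0, -0.001, 0.002], [-0.001, -1.0, 0.0], [0.002, -0.0, -1.0]]
force: [-0.2, -0.5, -4.0]
opening: 0.593
```

```bash
python3 -c "
from h import *
im,d=bot.capture('scene')
cv2.imwrite('pics/s12.png',cv2.resize(im[95:220,150:250],None,fx=4.7,fy=4.7,interpolation=cv2.INTER_CUBIC))
s=bot.read_state();print(s['position'],s['tcp_rot'][:,0],s['force'],s['opening'])"; python3 - <<'E'
E
```

```text
[0.41462021 0.23544398 0.12810375] [ 9.99998946e-01 -1.35176437e-03  5.29747955e-04] [-0.19895402  0.16102216 -3.31094839] 0.5912945926957066
```

View pics/s12.png

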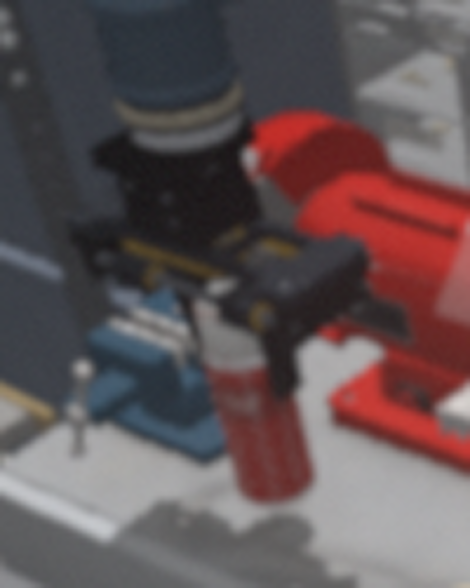

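```bash
python3 -c "
from plan import plan
plan([.41,.235,.2],0,1,50)
plan([.41,.01,.215],0,1,50,start=[.41,.235,.2,0])
plan([.46,-.002,.215],0,1,25,start=[.41,.01,.215,0])
import numpy as np
from h import *
W=cloud('top',np.load('top1.npy'))
q=W[(W[...,2]>.17)&(W[...,0]>.44)&(W[...,0]<.54)&(W[...,1]>.03)&(W[...,1]<.2)]
for x in (.46,.47,.48,.49,.5,.51,.52): 
  r=q[abs(q[:,0]-x)<.005]; print(x,len(r),r[:,1].min() if len(r) else '',r[:,2].max() if len(r) else '')
"
```

```text
[[1, [-2.0, 0.0, -36.0], -0.0], [1, [-3.0, 0.0, -36.0], -0.1]]
end [0.4096 0.2355 0.2001] 0.02 from [0.4146 0.2354 0.1281] -0.08 t 17.1
[[1, [0.0, 45.0, -3.0], -0.0], [1, [0.0, 45.0, -3.0], -0.0], [1, [0.0, 45.0, -3.0], -0.0], [1, [0.0, 45.0, -3.0], -0.0], [1, [0.0, 45.0, -3.0], -0.0]]
end [0.41  0.01  0.215] 0.0 from [0.41  0.235 0.2  ] 0 t 17.1
[[1, [17.0, 4.0, 0.0], -0.0], [1, [16.0, 4.0, 0.0], -0.0], [1, [17.0, 4.0, 0.0], -0.0]]
end [ 0.46  -0.002  0.215] 0.0 from [0.41  0.01  0.215] 0 t 17.1
0.46 0  
0.47 0  
0.48 49 0.06450873529934646 0.189613025012697
0.49 96 0.06458713877609844 0.19945367271919123
0.5 95 0.06412320002513794 0.20800903615004648
0.51 97 0.0653538627005198 0.21758595533280226
0.52 105 0.06291047023907745 0.2245858534882662
```

Emit:
servo_tool(increments=[[1, [-2, 0, -36], 0], [1, [-3, 0, -36], 0], [1, [0, 40, -3], 0], [1, [0, 45, -3], 0], [1, [0, 50, -3], 0]])

```text
time_s: 17.73
position: [0.4085, 0.0995, 0.2082]
tcp_rot: [[1.0, 0.0, -0.002], [0.0, -1.0, -0.0], [-0.002, 0.0, -1.0]]
force: [0.7, -0.4, -2.3]
opening: 0.592
```

Emit:
servo_tool(increments=[[1, [0, 50, -3], 0], [1, [0, 40, -2], 0], [1, [17, 4, 0], 0], [1, [17, 4, 0], 0], [1, [16, 4, 0], 0]])

```text
time_s: 18.35
position: [0.4598, -0.0011, 0.2132]
tcp_rot: [[1.0, -0.001, -0.002], [-0.001, -1.0, 0.001], [-0.002, -0.001, -1.0]]
force: [-0.9, 0.6, -2.8]
opening: 0.595
```

Emit:
servo_tool(increments=[[1, [14, 0, 0], 0], [1, [0, 0, 0], 0], [1, [0, 0, 0], 0]])

```text
time_s: 18.73
position: [0.4724, -0.0009, 0.2137]
tcp_rot: [[1.0, -0.001, -0.002], [-0.001, -1.0, 0.0], [-0.002, -0.0, -1.0]]
force: [-0.1, -0.1, -2.7]
opening: 0.591
```

```bash
python3 -c "
from h import *
for n in('scene','top'):
  im,d=bot.capture(n); cv2.imwrite(f'pics/{n}13.png',im);np.save(n+'13.npy',d)
s=cv2.imread('pics/scene13.png')
cv2.imwrite('pics/s13c.png',cv2.resize(s[120:230,230:340],None,fx=5.4,fy=5.4,interpolation=cv2.INTER_CUBIC))
s=cv2.imread('pics/top13.png')
cv2.imwrite('pics/t13c.png',cv2.resize(s[150:240,220:340],None,fx=5.4,fy=5.4,interpolation=cv2.INTER_CUBIC))
s=bot.read_state();print(s['position'],s['tcp_rot'][:,0],s['force'],s['opening'])"
```

```text
[ 0.47235692 -0.00109103  0.21389812] [ 9.99998719e-01 -9.96981794e-04 -1.25224389e-03] [-0.65597989  0.72777204 -2.88068207] 0.5922753180512543
```

View pics/s13c.png

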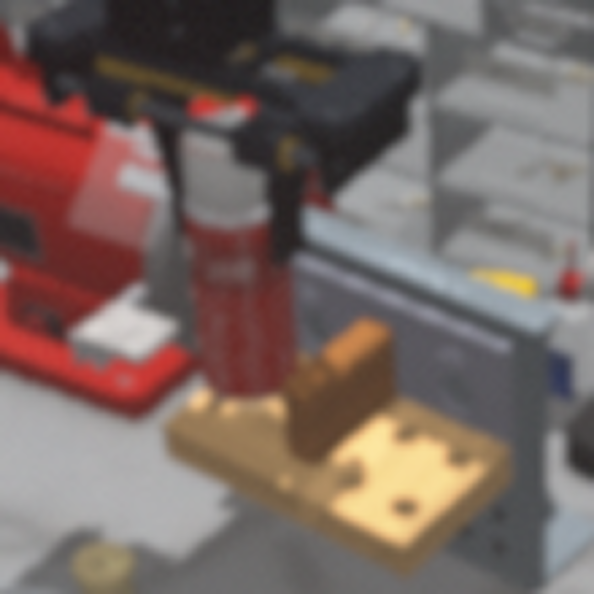

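View pics/t13c.png

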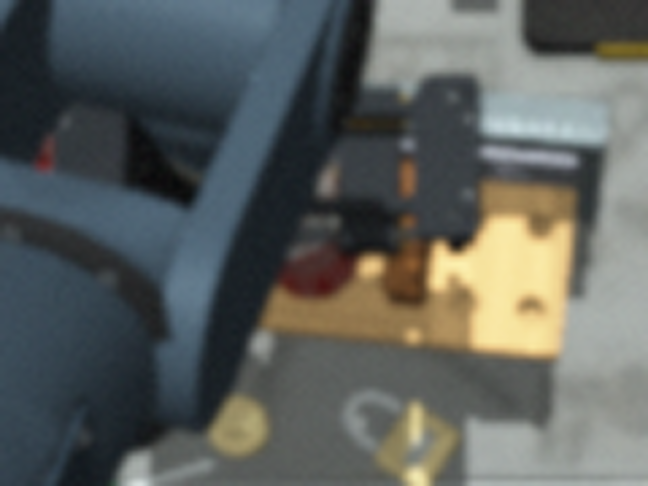

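```bash
python3 - <<'E'
from h import *
im=cv2.imread('pics/scene13.png')
a=np.linspace(0,2*np.pi,73)
def ring(c,z,r): return proj("scene",np.c_[c[0]+r*np.cos(a),c[1]+r*np.sin(a),np.full(73,z)])
big=cv2.resize(im[120:230,230:340],None,fx=5.4,fy=5.4,interpolation=cv2.INTER_CUBIC)
def draw(p,col):
    q=((p-[230,120]+.5)*5.4).astype(np.int32); cv2.polylines(big,[q],False,col,1)
c=(.4724,-.001)
draw(ring(c,.1257,.026),(0,255,0));draw(ring(c,.1257+.1,.026),(0,255,0))
draw(ring((.476,-.002),.1062,.0295),(255,0,0))
cv2.imwrite('pics/s13d.png',big)
E
```

```text
(no output)
```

View pics/s13d.png

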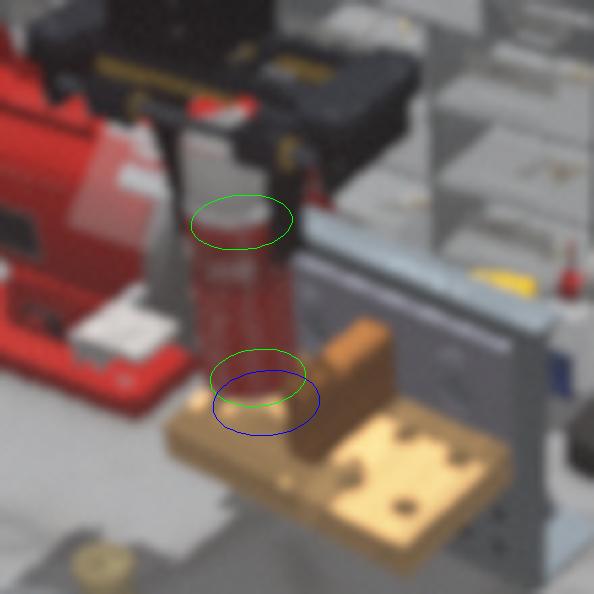

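```bash
python3 - <<'E'
from h import *
im=cv2.imread('pics/scene10.png')
a=np.linspace(0,2*np.pi,73)
def ring(n,c,z,r): return proj(n,np.c_[c[0]+r*np.cos(a),c[1]+r*np.sin(a),np.full(73,z)])
def mk(n,im,off,sz,f,rs,out):
    big=cv2.resize(im[off[1]:off[1]+sz[1],off[0]:off[0]+sz[0]],None,fx=f,fy=f,interpolation=cv2.INTER_CUBIC)
    for c,z,r,col in rs:
        q=((ring(n,c,z,r)-off+.5)*f).astype(np.int32); cv2.polylines(big,[q],False,col,1)
    cv2.imwrite(out,big)
rs=[((.476,-.002),.1062,.0295,(255,0,0)),((.476,-.002),.0922,.0295,(0,0,255))]
mk("scene",im,(255,170),(60,50),12,rs,'pics/o1.png')
mk("top",cv2.imread('pics/top10.png'),(260,175),(50,45),12,rs,'pics/o2.png')
mk("scene",im,(185,155),(45,65),9,[((.4146,.2355),.0,.026,(0,255,0)),((.4146,.2355),.114,.026,(0,255,0)),((.4146,.2355),.154,.0235,(0,255,0))],'pics/o3.png')
E
```

```text
(no output)
```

View pics/o1.png

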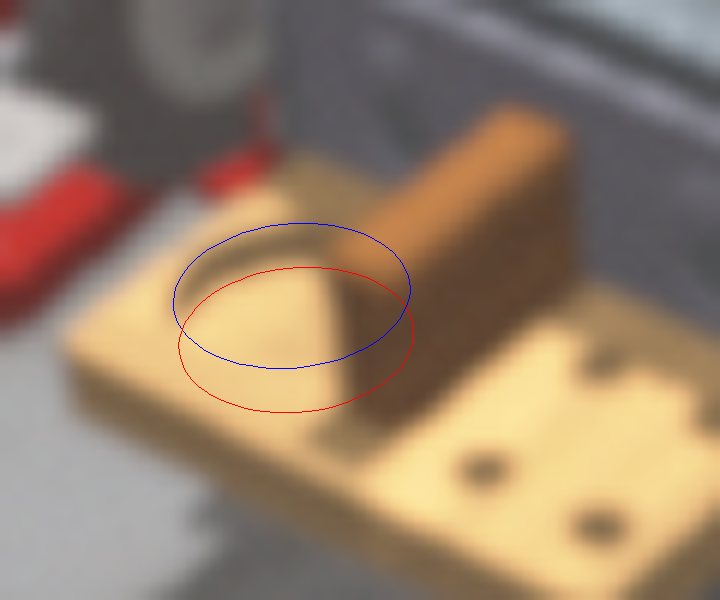

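View pics/o2.png

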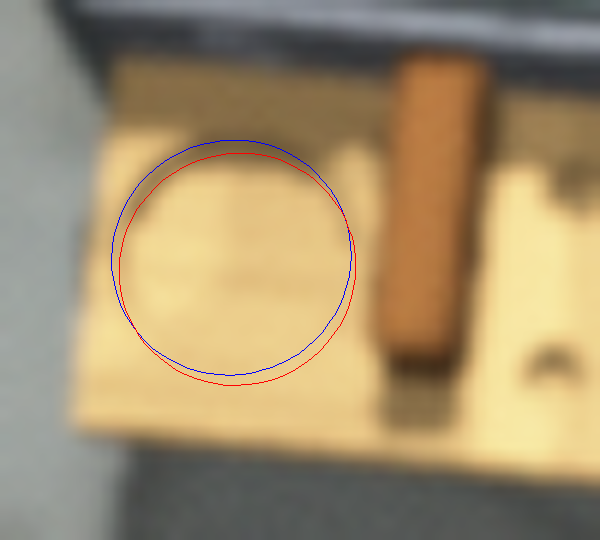

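View pics/o3.png

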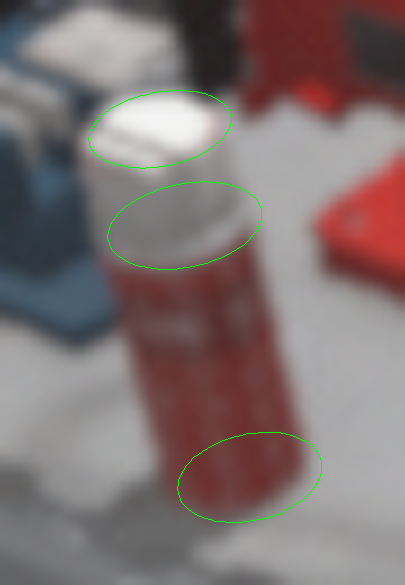

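```bash
python3 - <<'E'
from h import *
im=cv2.imread('pics/scene13.png').astype(int)
for name in('scene10','scene13'):
    im=cv2.imread(f'pics/{name}.png').astype(int)
    red=(im[...,2]-np.maximum(im[...,1],im[...,0]))
    rng=range(176,208,3) if name=='scene10' else range(164,194,3)
    c0=206 if name=='scene10' else 276
    for v in rng:
        r=red[v,c0-25:c0+25]; print(name,v,r.tolist()[10:40])
E
```

```text
scene10 176 [-34, -30, -22, -9, 0, 2, 2, 3, 2, 2, 2, 2, 1, 1, 1, 2, 2, 2, 2, 3, 4, 3, 2, 2, 0, 0, 1, 1, 1, 2]
scene10 179 [-22, -22, -21, -12, -2, 0, 1, 1, 1, 0, 1, 2, 1, 1, 2, 2, 2, 3, 3, 1, 4, 5, 4, 2, 1, 0, 1, 5, 26, 70]
scene10 182 [-17, -17, -18, -17, -9, 2, 5, 3, 3, 4, 4, 4, 3, 2, 1, 2, 4, 5, 12, 24, 36, 36, 18, 7, 1, 1, 2, 2, 7, 26]
scene10 185 [-27, -32, -36, -37, -28, -4, 25, 38, 40, 40, 37, 34, 33, 32, 38, 44, 50, 51, 47, 43, 43, 42, 28, 13, 5, 2, 0, 2, 2, 8]
scene10 188 [-38, -39, -37, -38, -38, -30, -8, 20, 35, 36, 39, 44, 43, 40, 38, 38, 40, 40, 40, 33, 30, 31, 33, 22, 9, 3, 0, 0, 1, 1]
scene10 191 [-24, -28, -28, -27, -21, -16, 0, 19, 28, 29, 26, 25, 25, 23, 21, 24, 29, 36, 40, 35, 32, 33, 41, 43, 28, 9, 0, -1, -1, 0]
scene10 194 [-1, -2, -2, -1, -2, 0, 1, 7, 19, 34, 40, 39, 39, 41, 38, 35, 38, 43, 48, 50, 50, 49, 49, 48, 36, 17, 4, 0, -2, -2]
scene10 197 [-1, -1, 0, 0, 1, 0, -1, 2, 10, 25, 40, 48, 48, 49, 52, 49, 46, 49, 54, 57, 54, 50, 49, 50, 48, 34, 17, 4, 0, -1]
scene10 200 [-1, 1, 1, 1, 1, 2, 0, 0, 3, 11, 26, 39, 45, 50, 56, 54, 50, 46, 46, 52, 55, 54, 47, 46, 52,
[... 867 characters left out ...]
 53, 49, 42, 18, 1, -5, -5, -4, -5, -4]
scene13 179 [3, 5, 4, 4, 10, 29, 46, 50, 45, 43, 48, 53, 58, 56, 51, 50, 53, 55, 60, 57, 54, 51, 44, 26, 7, -3, -4, -4, -4, -4]
scene13 182 [10, 10, 7, 5, 8, 25, 42, 47, 45, 47, 52, 58, 60, 61, 56, 49, 50, 53, 57, 59, 56, 51, 47, 33, 11, -1, -4, -7, -2, 7]
scene13 185 [132, 124, 103, 76, 49, 34, 40, 46, 43, 46, 51, 56, 61, 58, 56, 50, 51, 55, 59, 57, 54, 49, 46, 41, 28, 21, 15, 17, 32, 50]
scene13 188 [123, 104, 83, 66, 50, 44, 44, 49, 51, 48, 50, 56, 60, 58, 56, 49, 51, 55, 58, 58, 53, 50, 50, 46, 38, 37, 37, 39, 39, 37]
scene13 191 [55, 42, 29, 16, 10, 11, 20, 32, 41, 44, 49, 54, 60, 62, 58, 55, 50, 51, 54, 54, 49, 41, 37, 35, 36, 35, 35, 34, 33, 30]
```

Emit:
servo_tool(increments=[[1, [4, 1, 5], 0], [1, [0, 0, 10], 0], [1, [0, 0, 0], 0]])

```text
time_s: 19.2
position: [0.4762, -0.0024, 0.198]
tcp_rot: [[1.0, -0.002, -0.003], [-0.002, -1.0, 0.001], [-0.003, -0.001, -1.0]]
force: [-0.4, 0.2, -3.8]
opening: 0.591
```

```bash
cat > ov.py <<'E'
from h import *
import sys
tag=sys.argv[1]; foot=float(sys.argv[2])
ims={}
for n in('scene','top'):
  im,d=bot.capture(n); cv2.imwrite(f'pics/{n}{tag}.png',im);ims[n]=im
s=bot.read_state();p=s['position'];print(p,s['force'],s['moment'],s['opening'],s['time_s'])
a=np.linspace(0,2*np.pi,73)
def mk(n,off,sz,f,out):
    im=ims[n];big=cv2.resize(im[off[1]:off[1]+sz[1],off[0]:off[0]+sz[0]],None,fx=f,fy=f,interpolation=cv2.INTER_CUBIC)
    for c,z,r,col in [((p[0],p[1]),p[2]-.088,.026,(0,255,0)),((.476,-.002),.1062,.0295,(255,0,0))]:
        q=((proj(n,np.c_[c[0]+r*np.cos(a),c[1]+r*np.sin(a),np.full(73,z)])-off+.5)*f).astype(np.int32); cv2.polylines(big,[q],False,col,1)
    cv2.imwrite(out,big)
mk("scene",(250,150),(70,60),10,f'pics/{tag}s.png')
mk("top",(250,165),(75,60),8,f'pics/{tag}t.png')
E
python3 ov.py a14 .11
```

```text
[ 0.47697327 -0.00249726  0.19866822] [-0.06720634 -0.48035931 -3.03530854] [0.03456383 0.04344906 0.05098581] 0.5878838473177523 19.3
```

View pics/a14s.png

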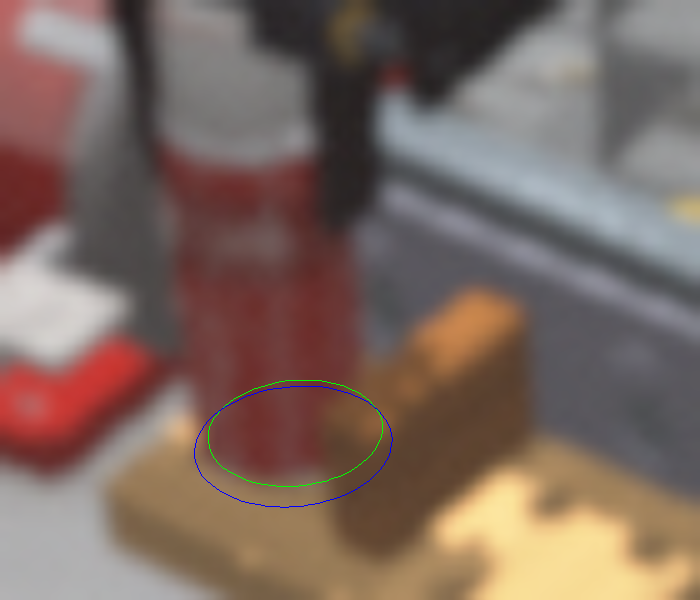

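View pics/a14t.png

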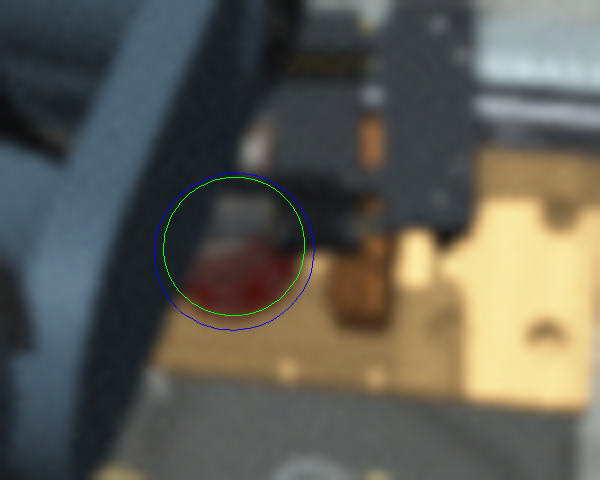

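```bash
python3 - <<'E'
from fit6 import *
from fit import O,fit
def S(p): return np.array([(p[0]+.5)/7-.5+245,(p[1]+.5)/6.6-.5+145])
T=lambda p:O(6.5,(250,150),p)
ob=[("scene",(-48,85,24),S((108,362))),("scene",(-48,85,0),S((112,392))),("scene",(-48,-85,24),S((420,508))),("scene",(-48,-85,0),S((420,538))),("scene",(44,-85,24),S((555,390))),("scene",(46,85,90),S((237,135))),("scene",(46,-85,90),S((557,258))),
("top",(-48,85,24),T((105,392))),("top",(-48,-85,24),T((480,428))),("top",(46,85,90),T((108,157))),("top",(46,-85,90),T((500,192)))]
ob=[(c,(l[0],l[1],l[2]+82.5),p) for c,l,p in ob]
for s in("scene","top"): q=fit([o for o in ob if s in o[0]],[.47,-.05,-.1]); c,sn=np.cos(q[2]),np.sin(q[2]); print("cup",q[0]-.002*c-.05*sn,q[1]-.002*sn+.05*c)
E
```

```text
res [[-0.74, -1.32], [-0.38, 0.41], [-0.07, -0.96], [0.25, 0.92], [0.32, -0.37], [0.05, -0.06], [0.4, 0.86]]
pose [ 0.4699 -0.0528] -5.9488293299669746
cup 0.4730902395709094 -0.0028174620168675904
res [[-0.14, 0.38], [-0.04, 0.23], [0.05, -0.3], [0.11, -0.29]]
pose [ 0.4725 -0.0533] -5.826512325722811
cup 0.4755801435185519 -0.003343336163181679
```

Emit:
servo_tool(increments=[[1, [-1, 2, 2], 0], [1, [0, 0, 1], 0], [1, [0, 0, 0], 0]])

```text
time_s: 19.68
position: [0.4763, -0.0046, 0.1961]
tcp_rot: [[1.0, -0.002, 0.0], [-0.002, -1.0, 0.0], [0.0, -0.0, -1.0]]
force: [0.1, -0.2, -3.1]
opening: 0.595
```

Emit:
servo_tool(increments=[[1, [0, 0, 1.5], 0], [1, [0, 0, 0], 0]])

```text
time_s: 19.92
position: [0.4762, -0.0045, 0.1945]
tcp_rot: [[1.0, -0.001, -0.0], [-0.001, -1.0, 0.0], [-0.0, -0.0, -1.0]]
force: [0.7, 0.7, -3.3]
opening: 0.592
```

Emit:
servo_tool(increments=[[1, [0, 0, 1.5], 0], [1, [0, 0, 0], 0]])

```text
time_s: 20.18
position: [0.4762, -0.0045, 0.1929]
tcp_rot: [[1.0, -0.001, -0.0], [-0.001, -1.0, 0.0], [-0.0, -0.0, -1.0]]
force: [0.2, -0.1, -2.7]
opening: 0.594
```

Emit:
servo_tool(increments=[[1, [0, 0, 1.5], 0], [1, [0, 0, 0], 0]])

```text
time_s: 20.42
position: [0.4762, -0.0045, 0.1914]
tcp_rot: [[1.0, -0.001, -0.0], [-0.001, -1.0, 0.0], [-0.0, -0.0, -1.0]]
force: [0.4, 0.3, -2.9]
opening: 0.589
```

Emit:
servo_tool(increments=[[1, [0, 0, 1.5], 0], [1, [0, 0, 0], 0]])

```text
time_s: 20.68
position: [0.4763, -0.0045, 0.1899]
tcp_rot: [[1.0, -0.001, -0.0], [-0.001, -1.0, 0.0], [-0.0, -0.0, -1.0]]
force: [1.1, -0.5, -2.7]
opening: 0.595
```

Emit:
servo_tool(increments=[[1, [0, 0, 1.5], 0], [1, [0, 0, 0], 0]])

```text
time_s: 20.92
position: [0.4763, -0.0045, 0.1885]
tcp_rot: [[1.0, -0.001, -0.0], [-0.001, -1.0, 0.0], [-0.0, -0.0, -1.0]]
force: [1.2, 0.4, -3.4]
opening: 0.592
```

Emit:
servo_tool(increments=[[1, [0, 0, 2], 0], [1, [0, 0, 0], 0]])

```text
time_s: 21.18
position: [0.4762, -0.0045, 0.1864]
tcp_rot: [[1.0, -0.001, -0.0], [-0.001, -1.0, 0.0], [-0.0, -0.0, -1.0]]
force: [0.4, 0.0, -2.1]
opening: 0.59
```

Emit:
servo_tool(increments=[[1, [0, 0, 2], 0], [1, [0, 0, 0], 0]])

```text
time_s: 21.42
position: [0.4763, -0.0045, 0.1844]
tcp_rot: [[1.0, -0.001, -0.0], [-0.001, -1.0, 0.0], [-0.0, -0.0, -1.0]]
force: [1.6, -0.4, -3.7]
opening: 0.592
```

```bash
python3 ov.py a15 .1
```

```text
[ 0.47628953 -0.00451626  0.1844948 ] [ 0.21882917 -0.14003342 -2.22348001] [ 0.05827234 -0.08724017  0.03774821] 0.5963272063919116 21.525
```

View pics/a15s.png

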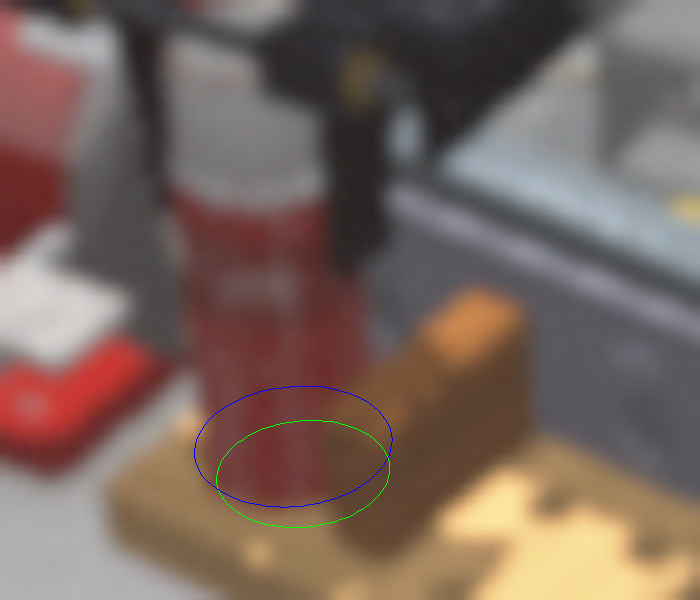

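Emit:
servo_tool(increments=[[1, [0, 0, 1.5], 0], [1, [0, 0, 0], 0]])

```text
time_s: 21.78
position: [0.4763, -0.0046, 0.183]
tcp_rot: [[1.0, -0.001, 0.0], [-0.001, -1.0, 0.0], [0.0, -0.0, -1.0]]
force: [0.6, -0.1, -3.0]
opening: 0.593
```

Emit:
servo_tool(increments=[[1, [0, 0, 1], 0], [1, [0, 0, 0], 0]])

```text
time_s: 22.02
position: [0.4763, -0.0045, 0.182]
tcp_rot: [[1.0, -0.001, 0.0], [-0.001, -1.0, 0.0], [0.0, -0.0, -1.0]]
force: [0.4, 0.6, -2.7]
opening: 0.594
```

Emit:
servo_tool(increments=[[1, [0, 0, 1], 0], [1, [0, 0, 0], 0]])

```text
time_s: 22.28
position: [0.4763, -0.0045, 0.181]
tcp_rot: [[1.0, -0.001, -0.0], [-0.001, -1.0, 0.0], [-0.0, -0.0, -1.0]]
force: [0.5, 1.2, -3.0]
opening: 0.596
```

Emit:
servo_tool(increments=[[1, [0, 0, 1], 0], [1, [0, 0, 0], 0]])

```text
time_s: 22.52
position: [0.4763, -0.0045, 0.18]
tcp_rot: [[1.0, -0.001, 0.0], [-0.001, -1.0, -0.0], [0.0, 0.0, -1.0]]
force: [1.1, 0.4, -2.7]
opening: 0.595
```

Emit:
servo_tool(increments=[[1, [0, 0, 0.7], 0], [1, [0, 0, 0], 0]])

```text
time_s: 22.78
position: [0.4763, -0.0046, 0.1795]
tcp_rot: [[1.0, -0.001, 0.0], [-0.001, -1.0, -0.0], [0.0, 0.0, -1.0]]
force: [-0.4, 0.6, -0.8]
opening: 0.597
```

Emit:
servo_tool(increments=[[1, [0, 0, 0.7], 0], [1, [0, 0, 0], 0]])

```text
time_s: 23.02
position: [0.4764, -0.0045, 0.1793]
tcp_rot: [[1.0, -0.001, 0.001], [-0.001, -1.0, -0.0], [0.001, 0.0, -1.0]]
force: [-1.6, 0.1, 4.9]
opening: 0.592
```

Emit:
servo_tool(increments=[[1, [0, 0, 0.5], 0], [1, [0, 0, 0], 0]])

```text
time_s: 23.28
position: [0.4764, -0.0045, 0.1792]
tcp_rot: [[1.0, -0.001, 0.001], [-0.001, -1.0, -0.0], [0.001, 0.0, -1.0]]
force: [-2.1, 0.1, 8.9]
opening: 0.592
```

Emit:
servo_tool(increments=[[1, [0, 0, -0.8], 0], [0.36, [0, 0, 0], 0], [0.3, [0, 0, 0], 0], [0.25, [0, 0, 0], 0], [0.2, [0, 0, 0], 0]])

```text
time_s: 23.9
position: [0.4763, -0.0046, 0.1788]
tcp_rot: [[1.0, -0.001, -0.0], [-0.001, -1.0, -0.0], [-0.0, 0.0, -1.0]]
force: [-0.2, -0.4, -0.3]
opening: 0.775
```

```bash
python3 ov.py a16 .1
```

```text
[ 0.47629415 -0.00457068  0.17886201] [-0.33490462  0.25002155  0.24559324] [0.06840171 0.06383053 0.018703  ] 0.7865750576980375 24.0
```

View pics/scenea16.png

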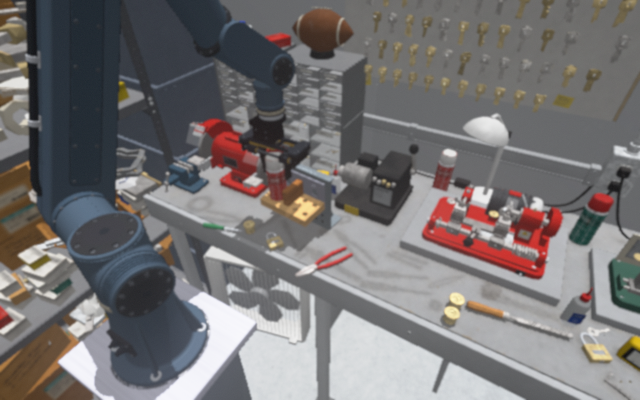

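Emit:
servo_tool(increments=[[0.2, [0, 0, -10], 0], [0.2, [0, 0, -25], 0], [0.2, [0, 0, -35], 0], [0.2, [0, 0, -40], 0], [0.2, [-30, 0, -30], 0]])

```text
time_s: 24.62
position: [0.4482, -0.0051, 0.3216]
tcp_rot: [[1.0, -0.001, 0.005], [-0.001, -1.0, -0.001], [0.005, 0.001, -1.0]]
force: [-0.2, -0.3, 0.5]
opening: 0.798
```

Emit:
servo_tool(increments=[[0.2, [-20, -50, 0], 0], [0.2, [-10, -55, 0], 0], [0.2, [-10, -55, 0], 0], [0.2, [0, -55, 0], 0], [0.2, [0, 0, 0], 0]])

```text
time_s: 25.25
position: [0.406, 0.2136, 0.3197]
tcp_rot: [[1.0, 0.005, 0.001], [0.005, -1.0, 0.001], [0.001, -0.001, -1.0]]
force: [-0.3, -0.7, -0.3]
opening: 0.801
```

```bash
python3 ov.py a17 .1; python3 - <<'E'
from h import *
for n in("scene","top"):
    im=cv2.imread(f"pics/{n}a17.png")
    cv2.imwrite(f"pics/{n}f.png",cv2.resize(im[130:250,210:360],None,fx=5,fy=5,interpolation=cv2.INTER_CUBIC))
E
```

```text
[0.40626333 0.2106706  0.31928574] [-0.73215004 -0.11391984 -0.11912412] [-0.01107386  0.0706083   0.01105765] 0.8005260487227802 25.35
```

View pics/scenef.png

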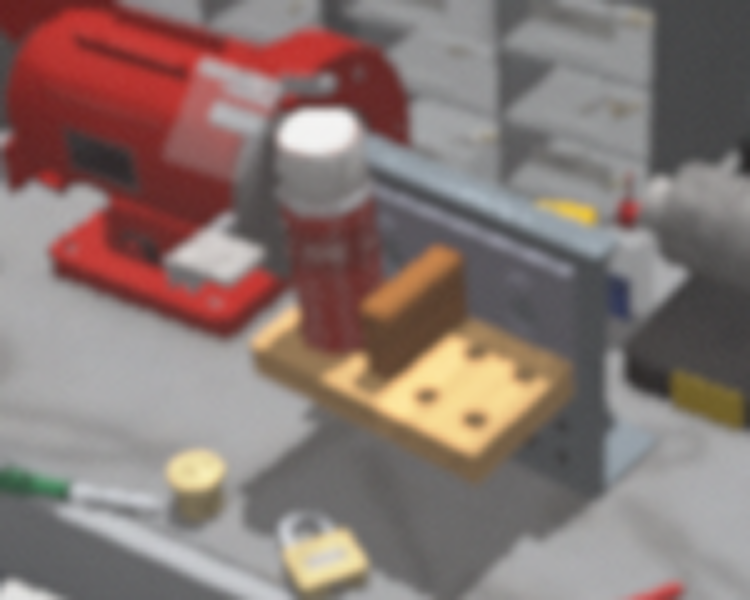

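View pics/topf.png

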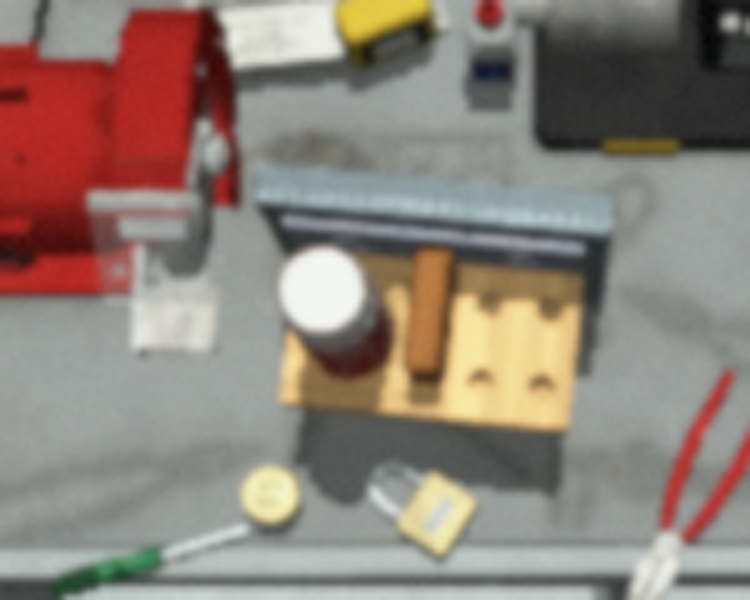

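```bash
python3 - <<'E'
from h import *
a=cv2.imread("pics/top1.png");b=cv2.imread("pics/topa17.png")
for n,(u0,v0,u1,v1) in dict(pliers=(333,200,368,250),padlock=(292,222,308,242),cyl=(256,221,271,237)).items():
    d=cv2.absdiff(a[v0:v1,u0:u1],b[v0:v1,u0:u1]); print(n,d.mean(),cv2.phaseCorrelate(cv2.cvtColor(a[v0:v1,u0:u1],6).astype(np.float32),cv2.cvtColor(b[v0:v1,u0:u1],6).astype(np.float32)))
print(bot.hand_in(), bot.read_state()["time_s"])
E
```

```text
pliers 11.662857142857144 ((-0.024382829297316277, -0.02178736323192254), 1.0058602031071981)
padlock 26.463541666666668 ((0.0017681895673291592, -0.17498229243273933), 1.0562075655907393)
cyl 12.708333333333334 ((0.6099346709075917, -0.13403030978746067), 0.927769418557485)
the job is handed in; nothing more can be done
the job is handed in; nothing more can be done
```

The caddy hangs on both studs and the spray can stands upright in its cup. I handed the job in at about 25.4 s of the 64 s allowed.

- **Caddy:** I pressed the keyholes over the stud heads until the plate met the board. I then lowered it about 22 mm until it bottomed out, with the tool at z = 0.116 m as predicted. A light backward pull was resisted, and afterwards it hung free in the pictures. The camera fit put the slot seats at z ≈ 0.148–0.149 m against 0.150 m nominal, which is within calibration.
- **Can:** I lowered it into the cup in 0.5–2 mm steps until the first light contact. Its foot was then at 0.0915 m, against a cup floor of about 0.0925 m, with at most about 9 N of push. I unloaded it, let go and moved clear. The last pictures from both cameras show it upright in the cup, with nothing touching the gripper.
- **Bystanders:** The before/after image shift is under 0.2 px for the pliers and padlock. For the lock cylinder it is 0.6 px (under about 2 mm), most likely because of the changed shadows; nothing came near it. All three look where they were.
- **Disagreement:** The scene camera showed the can about 3–4 mm further left than the jaws and the top camera did. I moved 2 mm to the right as a compromise, and the can went into the cup without touching the rim.

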